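# Weigh the stopper, then close the flask

## Task

Log the weight of the orange-gripped stopper on the bench balance and then close the flask with it: with the stopper still lying where it is, press the green key and then the yellow key all the way down, letting each one up before the next; then stand the stopper upright on the middle of the pan, plug down, let go of it, and press the blue key all the way down while it stands there. Then take the stopper again and set it fully home in the flask's neck, leaving the flask upright where it stands and the other things undisturbed.

Things in the scene. Friction and masses are not known exactly. Their poses are not given: they have to be found in the camera images.
- balance: white low bench balance, 190 (x) x 152 (y) x 36 mm high, fixed to the bench; origin at the centre of its underside, front (its -x) roughly toward the robot, z up. A row of three round keys across the front, a dark display behind them, a round steel pan at the back
- pan (a point): centre of the top face of the balance's steel pan: 76 mm across, flat, no rim, 48 mm above the bench, 115 mm behind the key row
- key_green_top (a point): centre of the top of the green round spring key, 26 mm across; the three keys stand 46 mm apart in a row, in any order of colours
- key_yellow_top (a point): centre of the top of the yellow round spring key, 26 mm across; the three keys stand 46 mm apart in a row, in any order of colours
- key_blue_top (a point): centre of the top of the blue round spring key, 26 mm across; the three keys stand 46 mm apart in a row, in any order of colours
- key_green (a joint): travel of the green key in m: 0 up, 0.006 fully down; it springs back; about 4 N presses it fully
- key_yellow (a joint): travel of the yellow key in m: 0 up, 0.006 fully down; it springs back; about 4 N presses it fully
- key_blue (a joint): travel of the blue key in m: 0 up, 0.006 fully down; it springs back; about 4 N presses it fully
- flask: glass conical flask, 100 mm across at the foot, 130 mm high, with a blue collar (57 mm across, 11 mm high) round its mouth; open bore 42 mm across; stands loose on the bench; origin at the centre of its underside, z up; 0.4 kg
- flask_rim (a point): centre of the flask's mouth, level with its rim, 130 mm above the bench
- stopper: stopper, 82 mm long, 0.12 kg, lying at the start: an orange ribbed square grip (44x44 mm, 48 mm long) and a black round tapered plug (39 mm across at the shoulder, 31 mm at the foot, 34 mm long). Its x axis runs from the plug's foot to the grip's end (up when it stands on its plug). Origin: at the shoulder, on the flat it lies on at the start, 22 mm off the axis (axis at z = +22 mm)
- stopper_foot (a point): centre of the plug's narrow end face
- stopper_shoulder (a point): point on the stopper's axis at the shoulder, where grip and plug meet; the shoulder rests on the flask's rim when it is home
- stopper_grip (a point): point on the stopper's axis at the middle of the grip, 24 mm from the shoulder
- petri_dish: round petri dish, 90 mm across and 11 mm high, pinkish filling; a bystander, origin at the centre of its underside
- counter: small grey-white hand tally counter, 46x52x36 mm; a bystander, origin at the centre of its underside
- red_pen: white marker pen with a red cap, 142 mm long, 12 mm thick; a bystander, origin at the centre of its underside
- amber_bottle: brown bottle with a white screw cap, 51 mm across, 96 mm high; a bystander, origin at the centre of its underside
Not all that is in view belongs to the job. What is shaped like the stopper but purple is not meant.

How it is judged:
By the outcome, as a careful person would: the job done as asked, in the order asked, and still so for the second after the job is handed in, with the robot touching nothing.
It also fails if it takes over 58 s, if anything falls off the work surface, if the arm or the gripper's body presses on something with over 40 N, if the wrist force passes 120 N, or if a joint passes its speed limit or range.

## Robot

A 6-joint arm with a two-finger parallel gripper is mounted at the origin on a cart in front of the work surface, level with it; the furniture and walls round the work are solid. World frame = base frame: x ahead of the robot, y to its left, z up, the work surface at z = 0. Lengths are in m, angles in rad, forces in N, time in s.
With the tool pointing down it reaches from about 0.425 to 1.125 m from the base axis. Payload 14.9 kg.
Tool frame: the origin (TCP) lies midway between the tips of the shut fingers; the grasp point (between the pads) lies 19 mm behind it; z points along the fingers, y is the line along which they close (so a half turn about z gives the same grasp; the last joint's range is limited). The gripper opens to 91 mm and grips with 3 to 60 N. Pads are 32 mm wide; open, the fingers measure 118 mm over their backs; the gripper's body (76 mm by 178 mm) begins 60 mm behind the grasp point.
Start: joints at [1.186, 0.379, 1.734, -0, 1.028, -0.033], TCP at [0.241, 0.657, 0.184] pointing down, gripper open.
Joint ranges: [-2.77, 2.77], [-0.74, 2.19], [0, 2.66], [-1.06, 4.2], [0.31, 2.87], [-3.08, 3.08]. Speed limits (rad/s): [1.89, 1.89, 2.39, 3.14, 3.14, 3.14].

## Interface

Orientations are given as a 3x3 rotation matrix whose columns are the frame's x, y, z axes.
In Python, from station import state, viewer, bot gives the robot as it stands.
- The arm moves only by the tool send_rows, never from a script. Its argument "motion" is a list of rows, each a list of 3 entries, a list of its own where there are three numbers: the opening, from 0 (shut) to 1 (fully open), then the shift along the tool's x, y, z normalised to -1 to 1, where 1 is 150 mm, then the turn about the tool's z normalised to -1 to 1, where 1 is pi/2 rad. In form: [[gripper, [dx, dy, dz], yaw], ...]. A call has 1 to 12 rows; each row is the pose to reach, as a shift and turn from the pose commanded when the call began, along the tool's axes at that moment; what a row does not reach only later rows make up. A row lasts 1/8 s, in which the tool goes at most 62.5 mm and 10.7 degrees, less where a joint would pass 70% of its speed; a pose out of reach is approached as far as the arm can. A call with a number of a shift or a turn outside -1 to 1 is refused whole. A call with a gripper value outside its range is refused whole. The fingers move at their own pace and stop on an object; the grip force is fixed at half the most. Time passes only in rows, so rows that repeat a pose let the fingers close. It gives the time, the measured TCP pose, the force, the opening and the grip force at its end, in the units of the state.
- state(): the state, without advancing time (a new reading comes with each control period).
- viewer.snapshot(name): name is "scene" or "top"; returns the picture (420x560x3 uint8, blue, green, red); there is no depth.
- viewer.camera_params(name): a dict with "fx", "fy", "cx", "cy" (pixels), "distortion" ([k1, k2, p1, p2, k3] as OpenCV has them; the pictures are not rectified), "rvec" (rotation vector, rad) and "tvec" (3), from world to camera coordinates, as OpenCV has them. Camera axes: x right, y down, z forward; pixel columns grow to the right and rows downward; lengths in m; the calibration is good to about 2 mm. A picture is of the moment at which its call begins. camera_params takes no time and is no camera call.
- bot.hand_in(): hands the job in; it is judged then, once.
The state is a dict: "clock": time; "qpos": joint angles; "joint_vel": joint speeds; "joint_efforts": joint torques, N m; "tool_pos": TCP position; "ee_rot": TCP orientation; "contact_force": force on the tool from outside, world axes, zero at the start; "wrist_torque": the same for the moment, N m; "opening": finger opening in m; "gripper_force": force on a finger pad.
Only numpy, scipy, OpenCV 4.12 (cv2) and the standard library are available. Lean on these libraries where they do the work, as an engineer would, in place of code of your own. Each camera call takes 0.05 s, during which the arm holds its last target. There are 200 camera calls.

## Working session

There is one attempt and no reset: what is moved stays moved. The work goes in short steps, Python scripts to look and compute and a tool call to move; the robot and the scene stay as the last step left them, time stands still between calls to the robot, and variables do not carry over. Pictures are saved under pics/ and viewed, at most 10 in all, crops included, and the job is handed in when it is done.

Besides the shell and the picture viewer there is one more tool, called after "Request:" as name(argument=value, ...), one argument or row to a line, values as JSON. send_rows: Moves the arm, as the interface text tells. Its arguments: {"type":"object","properties":{"motion":{"type":"array","items":{"type":"array"}}},"required":["motion"]}

```bash
ls; mkdir -p pics; python3 - <<'E'
from station import state, viewer, bot
import cv2
for n in("scene","top"):
    cv2.imwrite(f"pics/{n}0.png",viewer.snapshot(n)); print(n,viewer.camera_params(n))
s=state();print(s)
E
```

```text
pics
scene {'fx': 517.1061758874833, 'fy': 517.1061758874833, 'cx': 272.87898011697905, 'cy': 213.18210433527065, 'distortion': array([0.06032055, 0.        , 0.        , 0.        , 0.        ]), 'rvec': array([ 1.9950606 , -0.59937643,  0.32711464]), 'tvec': array([-0.48477572,  0.19905332,  1.59813974])}
top {'fx': 454.60341910358505, 'fy': 454.60341910358505, 'cx': 274.7160244913856, 'cy': 199.60728787133107, 'distortion': array([0.0001563, 0.       , 0.       , 0.       , 0.       ]), 'rvec': array([ 2.18432077, -2.1699186 ,  0.13782199]), 'tvec': array([-0.13942225,  0.51454959,  1.7074881 ])}
{'clock': 0.1, 'qpos': array([ 1.18569581e+00,  3.79358517e-01,  1.73473232e+00, -2.32206001e-05,
        1.02850956e+00, -3.32905400e-02]), 'joint_vel': array([-1.55781960e-03, -1.06874437e-03, -2.61570150e-03,  3.01133900e-04,
        2.15385373e-03, -3.53411941e-05]), 'joint_efforts': array([ 1.33239519e-03, -7.65049124e+01, -4.35290515e+01,  6.53696177e-02,
        3.98539240e-02,  1.93096355e-05]), 'tool_pos': array([0.2410743 , 0.65675693, 0.18374726]), 'ee_rot': array([[-9.38754669e-01,  3.44586044e-01, -3.60130832e-04],
       [ 3.44586232e-01,  9.38754197e-01, -9.41413804e-04],
       [ 1.36762717e-05, -1.00785273e-03, -9.99999492e-01]]), 'contact_force': array([-0.67729062, -0.16270179,  0.40703994]), 'wrist_torque': array([-0.04843862, -0.05284559, -0.00740919]), 'gripper_force': 0.0, 'opening': 0.09112526102166238}
```

View pics/scene0.png

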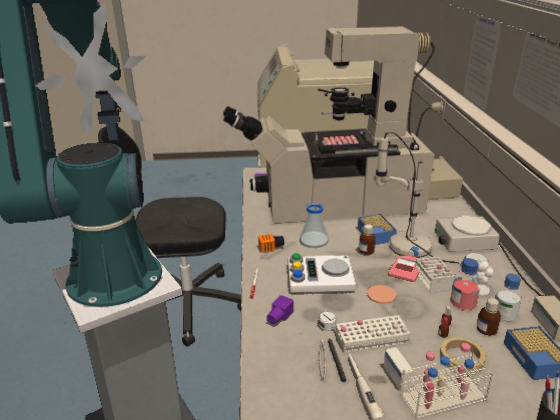

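View pics/top0.png

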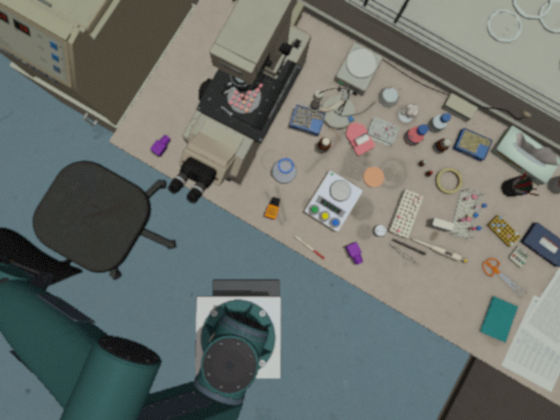

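The scene view shows the orange stopper at (270,242), flask at (314,225), balance at (320,272), and a purple decoy at (280,310). The top view shows the stopper at (272,209), flask (285,170), keys green (312,210), yellow (324,216) and blue (335,223), and pan (341,190).

```bash
cat > h.py <<'E'
import cv2, numpy as np
from station import state, viewer, bot
def ray(cam,uv):
    p=viewer.camera_params(cam); K=np.array([[p['fx'],0,p['cx']],[0,p['fy'],p['cy']],[0,0,1]])
    R=cv2.Rodrigues(p['rvec'])[0]; n=cv2.undistortPoints(np.array([[uv]],float),K,p['distortion'])[0,0]
    d=R.T@np.array([n[0],n[1],1]); return -R.T@p['tvec'], d/np.linalg.norm(d)
def onz(cam,uv,z):
    c,d=ray(cam,uv); return c+d*(z-c[2])/d[2]
def two(a,b):
    (c1,d1),(c2,d2)=ray('scene',a),ray('top',b)
    A=np.stack([d1,-d2],1); t=np.linalg.lstsq(A,c2-c1,rcond=None)[0]
    P,Q=c1+d1*t[0],c2+d2*t[1]; return (P+Q)/2,np.linalg.norm(P-Q)
def proj(cam,X):
    p=viewer.camera_params(cam); K=np.array([[p['fx'],0,p['cx']],[0,p['fy'],p['cy']],[0,0,1]])
    return cv2.projectPoints(np.array(X,float).reshape(-1,3),p['rvec'],p['tvec'],K,p['distortion'])[0][:,0]
def blobs(img,lo,hi,box,amin=8):
    x0,y0,x1,y1=box; m=cv2.inRange(cv2.cvtColor(img,cv2.COLOR_BGR2HSV),np.array(lo),np.array(hi))
    k=np.zeros_like(m);k[y0:y1,x0:x1]=m[y0:y1,x0:x1]
    n,l,s,c=cv2.connectedComponentsWithStats(k); return [(c[i],s[i].tolist()) for i in range(1,n) if s[i,4]>=amin]
E
python3 - <<'E'
from h import *
S=cv2.imread('pics/scene0.png');T=cv2.imread('pics/top0.png')
B={'scene':(235,195,375,330),'top':(235,140,380,270)}
for n,I in(('scene',S),('top',T)):
    for c,lo,hi in(('green',(45,80,50),(75,255,255)),('yel',(22,120,100),(35,255,255)),('blue',(100,130,60),(125,255,255)),('orange',(5,170,120),(20,255,255))):
        for b in blobs(I,lo,hi,B[n]): print(n,c,np.round(b[0],1),b[1], np.round(onz(n,b[0],{'blue':.04,'green':.04,'yel':.04,'orange':.03}[c]),3))
    x0,y0,x1,y1=B[n]; cv2.imwrite(f'pics/{n}c.png',cv2.resize(I[y0:y1,x0:x1],None,fx=4.4,fy=4.4,interpolation=cv2.INTER_CUBIC))
E
python3 -c "
import cv2,numpy as np
a=cv2.imread('pics/scenec.png');b=cv2.imread('pics/topc.png');print(a.shape,b.shape)"
```

```text
scene green [295.8 256.2] [292, 253, 8, 7, 44] [ 0.491 -0.267  0.04 ]
scene yel [296.7 264.5] [293, 262, 8, 6, 42] [ 0.467 -0.306  0.04 ]
scene blue [314.7 208.5] [307, 204, 16, 9, 79] [ 0.728 -0.047  0.04 ]
scene blue [297.6 273.4] [294, 270, 8, 7, 46] [ 0.442 -0.345  0.04 ]
scene orange [266.8 242.5] [259, 234, 16, 18, 223] [ 0.468 -0.133  0.03 ]
top green [314.1 209.1] [311, 206, 7, 7, 33] [ 0.479 -0.285  0.04 ]
top yel [324.5 215.5] [322, 213, 6, 6, 32] [ 0.455 -0.325  0.04 ]
top blue [335. 222.] [333, 220, 5, 5, 25] [ 0.431 -0.364  0.04 ]
top orange [271.4 211.1] [265, 204, 13, 15, 137] [ 0.471 -0.124  0.03 ]
(594, 616, 3) (572, 638, 3)
```

View pics/scenec.png

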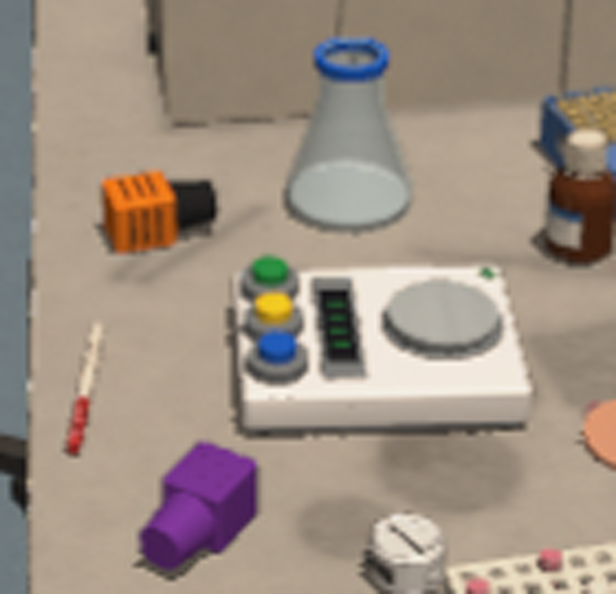

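View pics/topc.png

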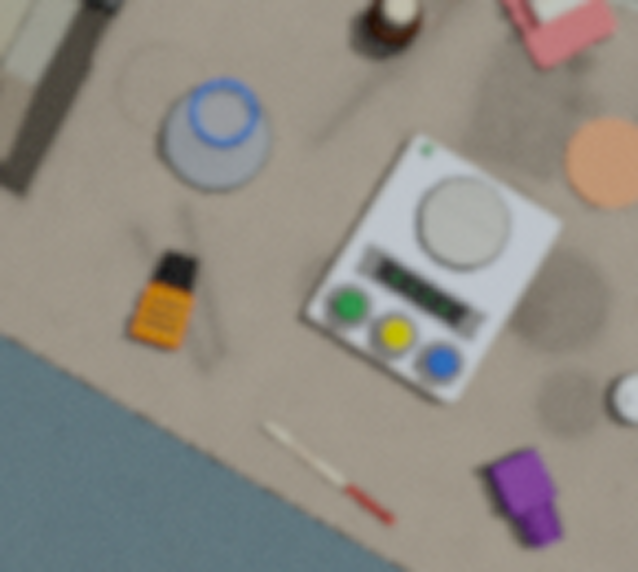

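```bash
cat > m.py <<'E'
from h import *
S=cv2.imread('pics/scene0.png');T=cv2.imread('pics/top0.png')
B={'scene':(235,195,375,330),'top':(235,140,380,270)}
C={}
for c,lo,hi in(('green',(45,80,50),(75,255,255)),('yellow',(22,120,100),(35,255,255)),('blue',(100,130,60),(125,255,255))):
    a=[b[0] for b in blobs(S,lo,hi,(285,245,310,285),20)][0]; b=[b[0] for b in blobs(T,lo,hi,(305,200,345,230),15)][0]
    C[c]=two(a,b); print(c,a,b,C[c])
k=np.mean([C[c][0] for c in C],0); d=C['green'][0]-C['blue'][0]; print('mean',k,'span',np.linalg.norm(d)); d/=np.linalg.norm(d)
yb=np.array([d[0],d[1],0]);yb/=np.linalg.norm(yb); xb=np.array([yb[1],-yb[0],0]); print('xb',xb,'yb',yb,'yaw',np.degrees(np.arctan2(xb[1],xb[0])))
def f(cam,crop,s,x0,y0): return (crop[0]/s+x0,crop[1]/s+y0)
print('pan top px',onz('top',(235+463/4.4,140+222/4.4),.048),'scene',onz('scene',(235+443/4.4,195+314/4.4),.048),'pred',k+.115*xb)
# collar
for cam,I,box in(('scene',S,(300,195,330,220)),('top',T,(270,150,300,180))):
    hsv=cv2.cvtColor(I,cv2.COLOR_BGR2HSV); m=cv2.inRange(hsv,np.array((100,110,50)),np.array((125,255,255)))
    ys,xs=np.nonzero(m[box[1]:box[3],box[0]:box[2]]); pts=np.stack([xs+box[0],ys+box[1]],1).astype(np.float32)
    h=cv2.convexHull(pts); e=cv2.fitEllipse(h.reshape(-1,2)); print(cam,e,onz(cam,e[0],.125),len(pts))
for cam,I,box in(('scene',S,(250,225,300,265)),('top',T,(255,190,290,225))):
    m=cv2.inRange(cv2.cvtColor(I,cv2.COLOR_BGR2HSV),np.array((5,150,60)),np.array((20,255,255)))
    k2=np.zeros_like(m);k2[box[1]:box[3],box[0]:box[2]]=m[box[1]:box[3],box[0]:box[2]]
    r=cv2.minAreaRect(np.argwhere(k2)[:,::-1].astype(np.float32)); print(cam,r); 
    if cam=='top': print([onz('top',p,.035).round(3).tolist() for p in cv2.boxPoints(r)])
    d=cv2.inRange(cv2.cvtColor(I,cv2.COLOR_BGR2GRAY),0,45); k3=np.zeros_like(d);k3[box[1]:box[3],box[0]:box[2]]=d[box[1]:box[3],box[0]:box[2]]
    n,l,s,c=cv2.connectedComponentsWithStats(k3);i=1+np.argmax(s[1:,4]);print('plug',c[i],s[i],onz(cam,c[i],.03))
E
python3 m.py
```

```text
green [295.79545455 256.18181818] [314.12121212 209.12121212] (array([ 0.47822325, -0.28410523,  0.0539785 ]), np.float64(0.0006539899824762815))
yellow [296.66666667 264.47619048] [324.5 215.5] (array([ 0.45434219, -0.32299653,  0.05438876]), np.float64(0.0004587982331388421))
blue [297.56521739 273.36956522] [335. 222.] (array([ 0.43009261, -0.36227678,  0.05464496]), np.float64(0.0003000900071380017))
mean [ 0.45421935 -0.32312618  0.05433741] span 0.09180302095586329
xb [ 0.85153645 -0.52429541  0.        ] yb [0.52429541 0.85153645 0.        ] yaw -31.620822958259854
pan top px [ 0.55027248 -0.38414488  0.048     ] scene [ 0.54985898 -0.38910787  0.048     ] pred [ 0.55214604 -0.38342015  0.05433741]
scene ((314.5581970214844, 208.03306579589844), (10.102880477905273, 15.919781684875488), 91.15925598144531) [ 0.63270657 -0.17149014  0.125     ] 92
top ((285.1943359375, 165.34759521484375), (14.071232795715332, 14.12530517578125), 173.20895385742188) [ 0.63082966 -0.1714321   0.125     ] 29
scene ((266.52996826171875, 242.70999145507812), (16.82914161682129, 16.12203598022461), 81.8698959350586)
plug [278.66233766 241.12987013] [274 237  10  10  77] [ 0.50473878 -0.14789105  0.03      ]
top ((271.54998779296875, 210.85003662109375), (11.067972183227539, 13.914020538330078), 18.434947967529297)
[[0.453, -0.096, 0.035], [0.504, -0.112, 0.035], [0.49, -0.152, 0.035], [0.44, -0.136, 0.035]]
plug [274.47619048 201.11904762] [271 198   8   7  42] [ 0.50950858 -0.13510336  0.03      ]
```

```bash
cat >> h.py <<'E'
def mv(P,deg=None):
    """normalised shift from present pose to TCP point P; deg = world angle wanted for tool y (mod 180)"""
    s=state(); R=s['ee_rot']; d=R.T@(np.array(P)-s['tool_pos'])/.15; out=''
    if deg is not None:
        a=np.degrees(np.arctan2(R[1,1],R[0,1])); out=f" turn(tool z, down) {-(((deg-a)+90)%180-90)/90:.3f}  now y at {a:.1f}"
    print('t',round(s['clock'],2),'pos',s['tool_pos'].round(4),'F',s['contact_force'].round(1),'open',round(s['opening'],4),'q6',s['qpos'][5].round(2),'-> d',d.round(3),out)
E
python3 - <<'E'
from h import *
for a,b in(((228,112),(176,185)),((254,184),(186,160)),((236,124),(193,187)),((236,124),(204,190))): print(two(a,b))
print(proj('top',[[.241,.657,.184],[.45,-.05,.2]]),proj('scene',[[.241,.657,.184]]))
mv((.40,.3,.2),-31.6); mv((.478,-.284,.1),-31.6)
I=cv2.imread('pics/top0.png')[60:230,60:300];cv2.imwrite('pics/mic.png',cv2.resize(I,None,fx=3,fy=3))
E
```

```text
(array([0.51688914, 0.1717945 , 0.38557967]), np.float64(0.006466115887357982))
(array([0.6427599 , 0.20612412, 0.06732622]), np.float64(0.034283793800530184))
(array([0.51724654, 0.12421571, 0.35553135]), np.float64(0.0019097751178968373))
(array([0.50326941, 0.09006426, 0.3680418 ]), np.float64(0.00934201729469546))
[[ 40.64319915 273.73148351]
 [250.57488303 213.15990868]] [[115.00956307 142.98188435]]
t 0.1 pos [0.2411 0.6568 0.1837] F [-0.7 -0.2  0.4] open 0.0911 q6 -0.03 -> d [-1.814 -1.868 -0.106]  turn(tool z, down) -0.873  now y at 69.8
t 0.1 pos [0.2411 0.6568 0.1837] F [-0.7 -0.2  0.4] open 0.0911 q6 -0.03 -> d [-3.644 -5.343  0.564]  turn(tool z, down) -0.873  now y at 69.8
```

View pics/mic.png

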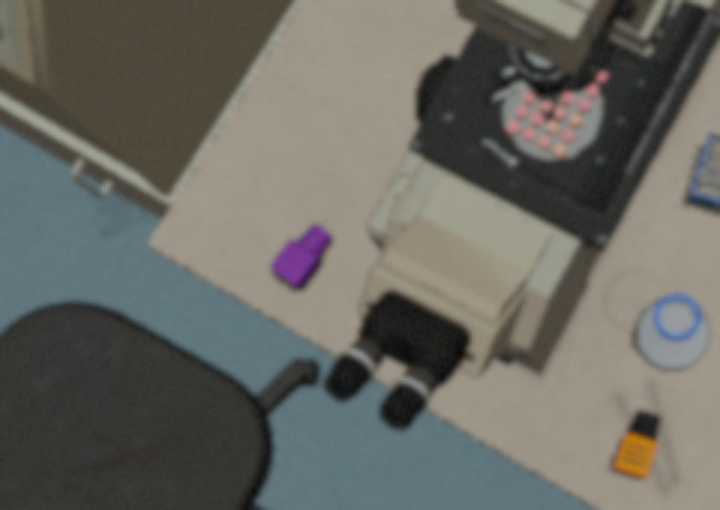

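The crop shows the eyepieces (350,375) and (405,405) overhanging toward the robot at about x 0.50, y 0.09–0.17, z 0.37, so I'll pass above them.

Request:
send_rows(
  motion=[
    [0, [-0.36, -0.98, -1], 0.6],
    [0, [-0.36, -0.98, -1], 0.6],
    [0, [-0.36, -0.98, -1], 0.6],
    [0, [-0.36, -0.98, -1], 0.6],
    [0, [-0.36, -0.98, -1], 0.6],
    [0, [-0.36, -0.98, -1], 0.6],
  ],
)

```text
clock: 0.85
tool_pos: [0.2412, 0.5003, 0.3344]
ee_rot: [[-0.274, 0.962, 0.0], [0.962, 0.274, 0.0], [0.0, 0.0, -1.0]]
contact_force: [-0.4, -0.3, -0.4]
opening: 0.0344
gripper_force: 0.0
```

```bash
python3 -c "
from h import *
mv((.33,.37,.45),-60); print(state()['qpos'].round(2))"
```

```text
t 0.85 pos [0.2412 0.5003 0.3344] F [-0.4 -0.3 -0.4] open 0.0344 q6 0.8 -> d [-0.997  0.331 -0.771]  turn(tool z, down) 0.843  now y at 15.9
[ 1.08 -0.    1.91  0.    1.24  0.8 ]
```

Request:
send_rows(
  motion=[
    [0, [-1, 0.33, -0.77], 0.6],
    [0, [-1, 0.33, -0.77], 0.6],
    [0, [-1, 0.33, -0.77], 0.6],
    [0, [-1, 0.33, -0.77], 0.6],
    [0, [-1, 0.33, -0.77], 0.6],
    [0, [-1, 0.33, -0.77], 0.6],
  ],
)

```text
clock: 1.6
tool_pos: [0.3299, 0.3697, 0.4493]
ee_rot: [[0.614, 0.789, -0.001], [0.789, -0.614, -0.001], [-0.001, -0.0, -1.0]]
contact_force: [0.4, 1.3, 0.3]
opening: 0.0007
gripper_force: 0.0
```

```bash
python3 -c "
from h import *
mv((.45,.20,.45),-106); print(state()['qpos'].round(2))"
```

```text
t 1.6 pos [0.3299 0.3697 0.4493] F [0.4 1.3 0.3] open 0.0007 q6 1.46 -> d [-0.401  1.327 -0.005]  turn(tool z, down) 0.757  now y at -37.9
[ 0.8  -0.18  1.87  0.    1.45  1.46]
```

Request:
send_rows(
  motion=[
    [0, [-0.3, 1, 0], 0.4],
    [0, [-0.3, 1, 0], 0.4],
    [0, [-0.3, 1, 0], 0.4],
    [0, [-0.3, 1, 0], 0.4],
  ],
)

```text
clock: 2.1
tool_pos: [0.4209, 0.2403, 0.4492]
ee_rot: [[0.962, 0.275, -0.001], [0.275, -0.962, -0.001], [-0.001, 0.0, -1.0]]
contact_force: [0.3, -0.2, -0.4]
opening: 0.0002
gripper_force: 0.0
```

```bash
python3 -c "
from h import *
mv((.45,.05,.43),-106); print(state()['qpos'].round(2))"
```

```text
t 2.1 pos [0.4209 0.2403 0.4492] F [ 0.3 -0.2 -0.4] open 0.0002 q6 1.76 -> d [-0.162  1.273  0.129]  turn(tool z, down) 0.355  now y at -74.1
[ 0.47 -0.2   1.89 -0.    1.46  1.76]
```

Request:
send_rows(
  motion=[
    [0, [-0.2, 1, 0], 0.36],
    [0, [-0.2, 1, 0], 0.36],
    [0, [-0.2, 1, 0], 0.36],
    [0, [-0.2, 1, 0], 0.36],
  ],
)

```text
clock: 2.6
tool_pos: [0.4321, 0.088, 0.4495]
ee_rot: [[0.959, -0.282, -0.001], [-0.282, -0.959, -0.0], [-0.0, 0.0, -1.0]]
contact_force: [-0.5, 0.6, -0.8]
opening: 0.0003
gripper_force: 0.0
```

```bash
python3 -c "
from h import *
mv((.465,-.07,.40),-106); mv((.478,-.284,.20),-106)"
```

```text
t 2.6 pos [0.4321 0.088  0.4495] F [-0.5  0.6 -0.8] open 0.0003 q6 2.0 -> d [0.507 0.949 0.33 ]  turn(tool z, down) -0.004  now y at -106.4
t 2.6 pos [0.4321 0.088  0.4495] F [-0.5  0.6 -0.8] open 0.0003 q6 2.0 -> d [0.993 2.293 1.664]  turn(tool z, down) -0.004  now y at -106.4
```

Request:
send_rows(
  motion=[
    [0, [0.5, 1, 0], 0],
    [0, [0.5, 1, 0.2], 0],
    [0, [0.5, 1, 0.8], 0],
    [0, [0.5, 1, 0.8], 0],
    [0, [0.5, 1, 0.8], 0],
  ],
)

```text
clock: 3.22
tool_pos: [0.4598, -0.0755, 0.3268]
ee_rot: [[0.96, -0.28, -0.006], [-0.28, -0.96, 0.001], [-0.006, 0.0, -1.0]]
contact_force: [-0.6, -0.3, -0.3]
opening: 0.0004
gripper_force: 0.0
```

```bash
python3 -c "
from h import *
mv((.478,-.284,.20),-106);mv((.478,-.284,.07),-106)"
```

```text
t 3.23 pos [ 0.4598 -0.0755  0.3268] F [-0.6 -0.3 -0.3] open 0.0004 q6 1.64 -> d [0.51  1.3   0.842]  turn(tool z, down) -0.003  now y at -106.2
t 3.23 pos [ 0.4598 -0.0755  0.3268] F [-0.6 -0.3 -0.3] open 0.0004 q6 1.64 -> d [0.516 1.3   1.709]  turn(tool z, down) -0.003  now y at -106.2
```

Request:
send_rows(
  motion=[
    [0, [0.3, 1, 0.8], 0],
    [0, [0.3, 1, 0.8], 0],
    [0, [0.3, 1, 0.8], 0],
    [0, [0.3, 1, 0.8], 0],
    [0, [0.3, 1, 0.8], 0],
  ],
)

```text
clock: 3.85
tool_pos: [0.4628, -0.2321, 0.2112]
ee_rot: [[0.959, -0.283, 0.001], [-0.283, -0.959, -0.0], [0.001, -0.0, -1.0]]
contact_force: [0.3, 1.1, 0.7]
opening: -0.0003
gripper_force: 0.0
```

```bash
python3 -c "
from h import *
mv((.478,-.284,.065),-106)"
```

```text
t 3.85 pos [ 0.4628 -0.2321  0.2112] F [0.3 1.1 0.7] open -0.0003 q6 1.35 -> d [0.194 0.303 0.975]  turn(tool z, down) -0.005  now y at -106.4
```

Request:
send_rows(
  motion=[
    [0, [0.195, 0.3, 0.6], 0],
    [0, [0.195, 0.3, 0.95], 0],
    [0, [0.195, 0.3, 0.975], 0],
    [0, [0.195, 0.3, 1.0], 0],
    [0, [0.195, 0.3, 1.0], 0],
  ],
)

```text
clock: 4.47
tool_pos: [0.4783, -0.2836, 0.0619]
ee_rot: [[0.959, -0.283, 0.002], [-0.283, -0.959, -0.001], [0.002, 0.001, -1.0]]
contact_force: [0.5, 0.1, 0.4]
opening: 0.0003
gripper_force: 0.0
```

Request:
send_rows(
  motion=[
    [0, [0, 0, 0.02], 0],
    [0, [0, 0, 0.04], 0],
    [0, [0, 0, 0.06], 0],
    [0, [0, 0, 0.06], 0],
  ],
)

```text
clock: 4.97
tool_pos: [0.4767, -0.284, 0.0507]
ee_rot: [[0.959, -0.285, -0.0], [-0.285, -0.959, 0.0], [-0.0, -0.0, -1.0]]
contact_force: [-1.0, 0.4, -0.7]
opening: 0.0006
gripper_force: 0.0
```

Request:
send_rows(
  motion=[
    [0, [0, 0, 0.013], 0],
    [0, [0, 0, 0.027], 0],
    [0, [0, 0, 0.027], 0],
  ],
)

```text
clock: 5.35
tool_pos: [0.4767, -0.284, 0.0465]
ee_rot: [[0.959, -0.285, -0.0], [-0.285, -0.959, 0.0], [-0.0, -0.0, -1.0]]
contact_force: [-1.2, -0.5, 0.0]
opening: 0.0008
gripper_force: 0.0
```

Request:
send_rows(
  motion=[
    [0, [0, 0, 0.013], 0],
    [0, [0, 0, 0.013], 0],
  ],
)

```text
clock: 5.6
tool_pos: [0.4767, -0.284, 0.0447]
ee_rot: [[0.959, -0.285, -0.0], [-0.285, -0.959, 0.0], [-0.0, -0.0, -1.0]]
contact_force: [-0.1, 0.1, -0.2]
opening: 0.0006
gripper_force: 0.0
```

```bash
python3 - <<'E'
from h import *
S=viewer.snapshot('scene');T=viewer.snapshot('top')
p=state()['tool_pos'];print(p,proj('scene',p),proj('top',p))
a=cv2.resize(S[215:305,235:325],None,fx=4.4,fy=4.4,interpolation=cv2.INTER_CUBIC);b=cv2.resize(T[160:250,270:360],None,fx=4.4,fy=4.4,interpolation=cv2.INTER_CUBIC)
cv2.imwrite('pics/k1.png',np.hstack([a,b]))
E
```

```text
[ 0.47682397 -0.2840228   0.04483397] [[295.30448918 258.83314012]] [[313.88442424 209.61915387]]
```

View pics/k1.png

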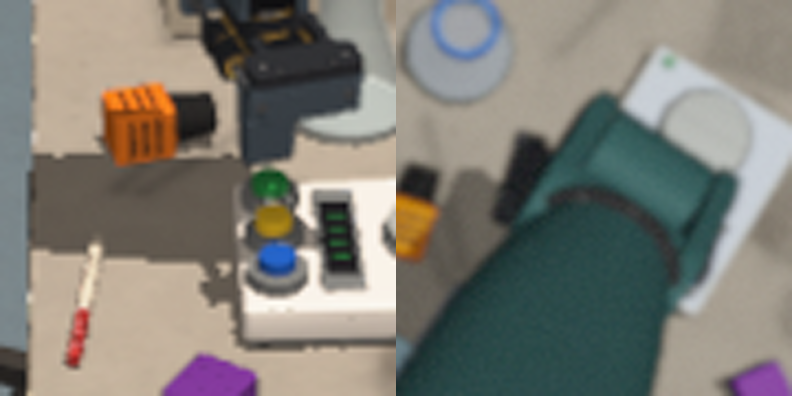

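The picture shows the finger's lower edge at scene pixel (295,252), above a green key that is still fully visible (296,256). The shut fingers therefore look higher than the reported TCP suggests. I'll check this numerically.

```bash
python3 - <<'E'
from h import *
S=viewer.snapshot('scene');S0=cv2.imread('pics/scene0.png')
print(blobs(S,(45,80,30),(75,255,255),(285,245,310,285),5))
for I in(S0,S):
    for y in range(244,270): print(y,[tuple(int(v) for v in I[y,x]) for x in (290,293,296,299,302)])
    print()
for d in((0,0,0),(0,0,.03),(.016,-.013,0),(-.016,-.013,0),(.016,.013,0)): print(d,proj('scene',state()['tool_pos']+np.array(d)))
c,d=ray('scene',(295,255));print('cam',c,'dir',d)
E
```

```text
[(array([295.77777778, 256.46666667]), [292, 254, 9, 6, 45])]
244 [(124, 140, 154), (132, 150, 165), (142, 160, 176), (144, 163, 179), (95, 104, 110)]
245 [(127, 143, 158), (137, 156, 172), (142, 161, 176), (144, 164, 180), (120, 136, 150)]
246 [(132, 150, 165), (141, 160, 176), (139, 158, 175), (144, 163, 180), (144, 164, 180)]
247 [(137, 156, 172), (143, 161, 177), (142, 160, 177), (145, 164, 180), (145, 165, 181)]
248 [(139, 158, 174), (142, 160, 176), (143, 162, 178), (145, 164, 181), (146, 165, 182)]
249 [(140, 159, 175), (141, 160, 176), (143, 162, 177), (144, 164, 179), (145, 165, 181)]
250 [(140, 159, 175), (142, 161, 177), (143, 161, 177), (143, 163, 178), (145, 164, 182)]
251 [(141, 160, 176), (143, 162, 178), (143, 162, 177), (143, 162, 178), (145, 165, 181)]
252 [(142, 162, 177), (143, 163, 178), (133, 159, 161), (145, 163, 179), (146, 165, 181)]
253 [(144, 163, 179), (128, 156, 156), (92, 145, 94), (135, 161, 165), (145, 164, 180)]
254 [(144, 164, 180), (77, 142, 69), (64, 141, 44), (96, 149, 103), (143, 162, 179)]
255 [(141, 159, 173), (64, 138, 41), (65, 144, 45), (66,
[... 2930 characters left out ...]
(30, 101, 127), (21, 120, 152), (22, 124, 157), (64, 70, 72)]
266 [(148, 159, 171), (35, 100, 126), (24, 134, 171), (23, 129, 164), (67, 69, 70)]
267 [(146, 157, 169), (50, 92, 113), (24, 132, 169), (28, 121, 152), (67, 69, 71)]
268 [(131, 141, 151), (64, 75, 79), (41, 119, 148), (50, 96, 113), (70, 73, 74)]
269 [(88, 94, 100), (72, 73, 75), (84, 75, 73), (89, 83, 80), (73, 76, 77)]

(0, 0, 0) [[295.31026702 258.8252258 ]]
(0, 0, 0.03) [[295.29188346 250.55729812]]
(0.016, -0.013, 0) [[302.03071237 259.12077702]]
(-0.016, -0.013, 0) [[293.43301682 262.4402137 ]]
(0.016, 0.013, 0) [[297.14733618 255.28825537]]
cam [-0.28250513 -1.37604162  0.92486792] dir [ 0.47794609  0.68834803 -0.54565972]
```

```bash
python3 - <<'E'
from h import *
for n,a,b in(('pen red',(252.05,297.3),(323.6,258.2)),('pen end',(257,268.9),(295.9,237.3)),('pan',(235+443/4.4,195+314/4.4),(235+463/4.4,140+222/4.4)),('rim .125',(314.56,208.03),(285.19,165.35)),('plug',(278.66,241.13),(274.5,201.1))): print(n,two(a,b))
s=state();print(s['contact_force'],s['joint_efforts'],s['qpos'],s['tool_pos'])
E
```

```text
pen red (array([ 0.29479926, -0.32557242,  0.0036418 ]), np.float64(0.0021405042775616604))
pen end (array([ 0.37471924, -0.21930469,  0.01043415]), np.float64(0.004175358176558504))
pan (array([ 0.55163296, -0.3852918 ,  0.04492144]), np.float64(0.0022711192803666156))
rim .125 (array([ 0.63145812, -0.17182764,  0.12537043]), np.float64(0.0016236247785564172))
plug (array([ 0.5113099 , -0.13583989,  0.02146858]), np.float64(0.0019400551369691012))
[ 0.05280144 -0.40946003 -0.11033127] [-8.79255094e-04 -6.31872725e+01 -3.13284552e+01  3.64974816e-02
 -6.39536837e-02 -4.71550300e-05] [-5.79214432e-01  3.67138558e-01  2.07559875e+00 -7.31609631e-06
  6.98834449e-01  1.28053987e+00] [ 0.47683753 -0.2840344   0.04486417]
```

Request:
send_rows(
  motion=[
    [0, [0, 0, 0.013], 0],
    [0, [0, 0, 0.027], 0],
    [0, [0, 0, 0.027], 0],
  ],
)

```text
clock: 6.12
tool_pos: [0.4767, -0.284, 0.0406]
ee_rot: [[0.959, -0.285, -0.0], [-0.285, -0.959, 0.0], [-0.0, -0.0, -1.0]]
contact_force: [-0.5, -0.3, 0.5]
opening: 0.0008
gripper_force: 0.0
```

Request:
send_rows(
  motion=[
    [0, [0, 0, 0.013], 0],
    [0, [0, 0, 0.027], 0],
    [0, [0, 0, 0.04], 0],
    [0, [0, 0, 0.04], 0],
  ],
)

```text
clock: 6.62
tool_pos: [0.4767, -0.284, 0.0346]
ee_rot: [[0.959, -0.285, -0.0], [-0.285, -0.959, 0.0], [-0.0, -0.0, -1.0]]
contact_force: [0.0, -0.1, -0.1]
opening: 0.0003
gripper_force: 0.0
```

```bash
python3 - <<'E'
from h import *
S=viewer.snapshot('scene');
for y in range(244,262): print(y,[tuple(int(v) for v in S[y,x]) for x in (290,293,296,299,302)])
E
```

```text
244 [(52, 47, 43), (63, 59, 53), (68, 61, 55), (68, 63, 56), (67, 62, 56)]
245 [(53, 48, 43), (68, 62, 56), (68, 62, 56), (67, 62, 55), (94, 102, 106)]
246 [(50, 46, 41), (67, 61, 55), (67, 61, 55), (67, 62, 55), (136, 152, 165)]
247 [(50, 45, 40), (66, 61, 54), (66, 61, 54), (67, 61, 54), (137, 153, 167)]
248 [(50, 46, 41), (66, 60, 54), (66, 61, 55), (66, 60, 54), (137, 153, 167)]
249 [(50, 45, 41), (66, 60, 55), (67, 60, 55), (67, 61, 55), (138, 154, 169)]
250 [(50, 45, 41), (67, 61, 55), (66, 60, 54), (66, 61, 55), (142, 158, 173)]
251 [(51, 47, 42), (66, 61, 54), (67, 61, 55), (67, 61, 55), (142, 159, 173)]
252 [(53, 48, 43), (66, 61, 54), (66, 61, 55), (65, 60, 53), (145, 162, 176)]
253 [(56, 53, 50), (67, 61, 55), (63, 58, 52), (63, 64, 55), (152, 170, 187)]
254 [(65, 66, 67), (63, 63, 51), (51, 60, 41), (55, 76, 53), (155, 177, 194)]
255 [(68, 72, 75), (47, 69, 34), (39, 77, 27), (38, 80, 25), (148, 169, 184)]
256 [(76, 81, 86), (39, 82, 26), (47, 101, 32), (39, 83, 26), (131, 145, 156)]
257 [(79, 83, 86), (40, 84, 26), (61, 130, 42), (40, 86, 27), (119, 127, 134)]
258 [(72, 74, 76), (40, 82, 29), (49, 105, 33), (41, 83, 30), (90, 95, 99)]
259 [(70, 72, 75), (53, 78, 49), (60, 103, 50), (55, 78, 52), (75, 79, 81)]
260 [(73, 76, 79), (70, 72, 73), (84, 108, 95), (71, 74, 75), (80, 84, 87)]
261 [(78, 82, 86), (74, 83, 88), (80, 131, 154), (68, 88, 98), (92, 98, 102)]
```

Request:
send_rows(
  motion=[
    [0, [0, 0, 0.013], 0],
    [0, [0, 0, 0.027], 0],
    [0, [0, 0, 0.027], 0],
  ],
)

```text
clock: 7.05
tool_pos: [0.4767, -0.284, 0.0305]
ee_rot: [[0.959, -0.285, -0.0], [-0.285, -0.959, 0.0], [-0.0, -0.0, -1.0]]
contact_force: [-1.1, 0.8, -0.1]
opening: 0.0008
gripper_force: 0.0
```

```bash
python3 - <<'E'
from h import *
S=viewer.snapshot('scene');
for y in range(250,262): print(y,[tuple(int(v) for v in S[y,x]) for x in (290,293,296,299,302)])
cv2.imwrite('pics/k2.png',cv2.resize(S[225:275,270:330],None,fx=12,fy=12,interpolation=cv2.INTER_CUBIC))
E
```

```text
250 [(50, 45, 41), (67, 61, 55), (66, 60, 54), (67, 61, 55), (137, 153, 167)]
251 [(50, 45, 40), (66, 60, 54), (66, 61, 54), (67, 61, 55), (142, 158, 174)]
252 [(52, 47, 42), (67, 61, 54), (66, 60, 54), (67, 61, 55), (143, 160, 174)]
253 [(52, 47, 42), (67, 61, 55), (66, 61, 54), (66, 61, 55), (144, 161, 176)]
254 [(56, 53, 51), (67, 61, 54), (63, 58, 52), (60, 59, 49), (149, 169, 185)]
255 [(64, 65, 66), (62, 62, 50), (52, 60, 42), (43, 66, 32), (148, 168, 184)]
256 [(70, 73, 75), (48, 71, 37), (41, 81, 28), (40, 84, 27), (130, 145, 156)]
257 [(78, 82, 84), (40, 85, 26), (45, 95, 30), (40, 86, 27), (119, 127, 135)]
258 [(71, 73, 76), (41, 83, 30), (49, 106, 33), (43, 84, 32), (90, 95, 99)]
259 [(71, 73, 75), (53, 79, 49), (60, 104, 51), (55, 78, 52), (75, 79, 82)]
260 [(73, 76, 79), (70, 73, 74), (84, 109, 96), (73, 75, 77), (73, 77, 80)]
261 [(78, 82, 85), (74, 84, 88), (81, 153, 185), (74, 92, 102), (79, 84, 87)]
```

View pics/k2.png

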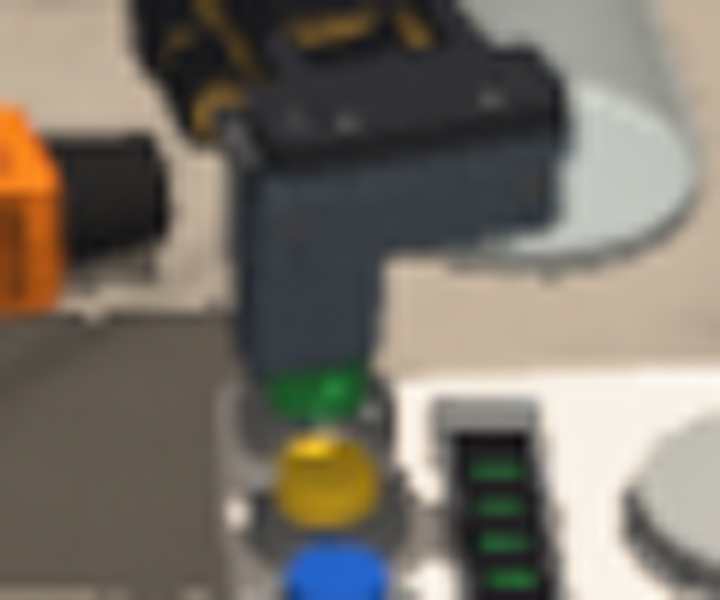

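The picture shows the shut finger over the green key, its tip edge at crop (315,375) covering the key's back half. It is over the key but not yet touching, so I'll keep lowering it.

Request:
send_rows(
  motion=[
    [0, [0, 0, 0.013], 0],
    [0, [0, 0, 0.027], 0],
    [0, [0, 0, 0.027], 0],
  ],
)

```text
clock: 7.48
tool_pos: [0.4769, -0.2841, 0.0266]
ee_rot: [[0.959, -0.285, 0.0], [-0.285, -0.959, -0.0], [0.0, 0.0, -1.0]]
contact_force: [-0.3, 1.3, 1.7]
opening: 0.0006
gripper_force: 1.0
```

Request:
send_rows(
  motion=[
    [0, [0, 0, 0.013], 0],
    [0, [0, 0, 0.02], 0],
    [0, [0, 0, 0.02], 0],
  ],
)

```text
clock: 7.85
tool_pos: [0.4769, -0.2841, 0.0237]
ee_rot: [[0.959, -0.285, 0.0], [-0.285, -0.959, -0.0], [0.0, 0.0, -1.0]]
contact_force: [0.8, -0.1, 3.2]
opening: 0.0004
gripper_force: 1.7
```

Request:
send_rows(
  motion=[
    [0, [0, 0, 0.013], 0],
    [0, [0, 0, 0.02], 0],
    [0, [0, 0, 0.02], 0],
  ],
)

```text
clock: 8.22
tool_pos: [0.4771, -0.2842, 0.0221]
ee_rot: [[0.959, -0.285, -0.0], [-0.285, -0.959, 0.0], [-0.0, -0.0, -1.0]]
contact_force: [-9.5, 5.1, 32.9]
opening: 0.0003
gripper_force: 16.6
```

Request:
send_rows(
  motion=[
    [0, [0, 0, -0.07], 0],
    [0, [0, 0, -0.15], 0],
    [0, [-0.08, 0.297, -0.15], 0],
    [0, [-0.08, 0.297, -0.15], 0],
    [0, [-0.08, 0.297, -0.06], 0],
    [0, [-0.08, 0.297, -0.03], 0],
    [0, [-0.08, 0.297, -0.015], 0],
    [0, [-0.08, 0.297, -0.008], 0],
    [0, [-0.08, 0.297, -0.008], 0],
  ],
)

```text
clock: 9.35
tool_pos: [0.4525, -0.3226, 0.0224]
ee_rot: [[0.959, -0.284, -0.001], [-0.284, -0.959, 0.001], [-0.001, -0.001, -1.0]]
contact_force: [-6.8, 5.1, 18.8]
opening: 0.0004
gripper_force: 9.4
```

Request:
send_rows(
  motion=[
    [0, [0, 0, 0.005], 0],
    [0, [0, 0, 0.005], 0],
  ],
)

```text
clock: 9.6
tool_pos: [0.4526, -0.3226, 0.0222]
ee_rot: [[0.959, -0.284, -0.001], [-0.284, -0.959, 0.001], [-0.001, -0.001, -1.0]]
contact_force: [-10.9, 7.8, 29.7]
opening: 0.0005
gripper_force: 14.9
```

Request:
send_rows(
  motion=[
    [0, [0, 0, -0.3], 0],
    [0, [0, 0, -0.8], 0],
    [0.5, [-0.1, -0.6, -0.8], 0],
    [1, [-0.15, -1, -0.8], 0],
    [1, [-0.15, -1, -0.8], 0],
    [1, [-0.15, -1, -0.8], 0],
  ],
)

```text
clock: 10.35
tool_pos: [0.474, -0.1712, 0.1411]
ee_rot: [[0.959, -0.282, -0.0], [-0.282, -0.959, 0.0], [-0.0, -0.0, -1.0]]
contact_force: [0.7, -0.5, -0.2]
opening: 0.0375
gripper_force: 0.0
```

```bash
python3 -c "
from h import *
mv((.487,-.1287,.02),-106.5)"
```

```text
t 10.35 pos [ 0.474  -0.1712  0.1411] F [ 0.7 -0.5 -0.2] open 0.0375 q6 1.46 -> d [ 0.004 -0.296  0.808]  turn(tool z, down) 0.001  now y at -106.4
```

Request:
send_rows(
  motion=[
    [1, [0, -0.3, 0], 0],
    [1, [0, -0.3, 0.5], 0],
    [1, [0, -0.3, 0.7], 0],
    [1, [0, -0.3, 0.7], 0],
    [1, [0, -0.3, 0.7], 0],
  ],
)

```text
clock: 10.98
tool_pos: [0.4874, -0.1306, 0.0373]
ee_rot: [[0.958, -0.285, 0.001], [-0.285, -0.958, -0.0], [0.001, 0.0, -1.0]]
contact_force: [-0.1, 0.5, 0.5]
opening: 0.0877
gripper_force: 0.0
```

```bash
python3 - <<'E'
from h import *
mv((.487,-.1287,-.015),-106.5)
S=viewer.snapshot('scene');T=viewer.snapshot('top')
a=cv2.resize(S[200:270,235:325],None,fx=6,fy=6,interpolation=cv2.INTER_CUBIC)
cv2.imwrite('pics/g1.png',a)
E
```

```text
t 10.97 pos [ 0.4874 -0.1306  0.0373] F [-0.1  0.5  0.5] open 0.0877 q6 1.55 -> d [-0.007 -0.011  0.349]  turn(tool z, down) -0.001  now y at -106.6
```

View pics/g1.png

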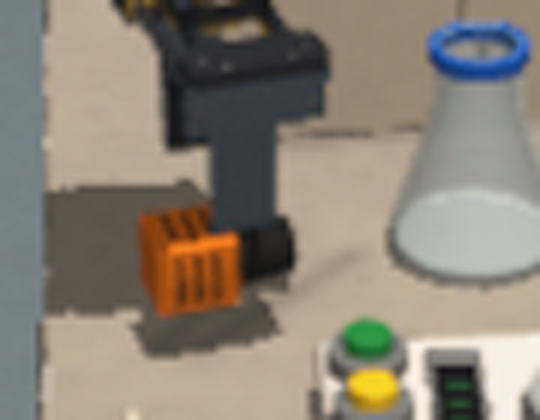

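The crop shows the near finger (215–277, 80–235) hanging over the shoulder region of the orange stopper, and it looks slightly toward the plug. I'll check its alignment numerically.

```bash
python3 - <<'E'
from h import *
s=state();R=s['ee_rot'];p=s['tool_pos']
for yy in (.0455,.059,-.0455,-.059):
  for z in (0,.023): print(yy,z,[proj('scene',p+R@np.array([x,yy,-z]))[0].round(1).tolist() for x in(-.016,.016)])
u=np.array([.957,-.29,0])
print('shoulder top',proj('scene',np.array([.495,-.131,.044])),'shoulder near face',proj('scene',np.array([.495,-.131,.022])+.022*np.array([-.29,-.957,0])),'grip end near',proj('scene',np.array([.449,-.117,.022])+.022*np.array([-.29,-.957,0])))
E
```

```text
0.0455 0 [[270.6, 246.1], [280.1, 244.5]]
0.0455 0.023 [[270.4, 240.0], [280.0, 238.4]]
0.059 0 [[271.8, 248.3], [281.3, 246.6]]
0.059 0.023 [[271.6, 242.1], [281.2, 240.5]]
-0.0455 0 [[263.2, 232.5], [272.3, 231.0]]
-0.0455 0.023 [[263.0, 226.6], [272.2, 225.1]]
-0.059 0 [[262.2, 230.6], [271.2, 229.1]]
-0.059 0.023 [[262.0, 224.7], [271.1, 223.2]]
shoulder top [[273.32759344 236.19567867]] shoulder near face [[275.30103304 245.21373712]] grip end near [[261.16509762 247.60157738]]
```

Request:
send_rows(
  motion=[
    [1, [0, 0, 0.15], 0],
    [1, [0, 0, 0.25], 0],
    [1, [0, 0, 0.3], 0],
    [1, [0, 0, 0.3], 0],
  ],
)

```text
clock: 11.58
tool_pos: [0.4865, -0.13, -0.0089]
ee_rot: [[0.959, -0.285, -0.0], [-0.285, -0.959, 0.0], [-0.0, -0.0, -1.0]]
contact_force: [-0.2, 0.7, -0.8]
opening: 0.0911
gripper_force: 0.0
```

Request:
send_rows(
  motion=[
    [1, [0, 0, 0.015], 0],
    [1, [0, 0, 0.03], 0],
    [1, [0, 0, 0.03], 0],
  ],
)

```text
clock: 11.95
tool_pos: [0.4866, -0.13, -0.0133]
ee_rot: [[0.959, -0.285, 0.0], [-0.285, -0.959, -0.0], [0.0, 0.0, -1.0]]
contact_force: [0.1, -0.0, -0.4]
opening: 0.0913
gripper_force: 0.0
```

Request:
send_rows(
  motion=[
    [1, [0, 0, 0.015], 0],
    [1, [0, 0, 0.03], 0],
    [1, [0, 0, 0.03], 0],
  ],
)

```text
clock: 12.32
tool_pos: [0.4865, -0.1299, -0.018]
ee_rot: [[0.959, -0.285, -0.0], [-0.285, -0.959, 0.0], [-0.0, 0.0, -1.0]]
contact_force: [0.6, -0.4, -0.9]
opening: 0.0917
gripper_force: 0.0
```

Request:
send_rows(
  motion=[
    [0.3, [0, 0, 0], 0],
    [0.3, [0, 0, 0], 0],
    [0.3, [0, 0, 0], 0],
    [0.3, [0, 0, 0], 0],
    [0.3, [0, 0, 0], 0],
    [0.3, [0, 0, -0.2], 0],
    [0.3, [0, 0, -0.7], 0],
    [0.3, [0, 0, -0.7], 0],
  ],
)

```text
clock: 13.32
tool_pos: [0.4885, -0.1306, 0.0904]
ee_rot: [[0.959, -0.285, 0.005], [-0.285, -0.959, -0.002], [0.005, 0.0, -1.0]]
contact_force: [-0.2, -0.4, -1.6]
opening: 0.0441
gripper_force: 30.0
```

```bash
python3 - <<'E'
from h import *
k=np.array([.4542,-.3231]);xb=np.array([.8515,-.5243]);yb=np.array([.5243,.8515])
q=k+yb*(.076+.024)+xb*.065; print(q)
mv((q[0],q[1],.09),-31.6)
S=viewer.snapshot('scene')
for I,n in((S,'scene'),): print([ (b[0].round(1),b[1]) for b in blobs(I,(5,150,60),(20,255,255),(235,180,375,330),15)])
E
```

```text
[ 0.5619775 -0.2720295]
t 13.32 pos [ 0.4885 -0.1306  0.0904] F [-0.2 -0.4 -1.6] open 0.0441 q6 1.55 -> d [0.738 0.764 0.006]  turn(tool z, down) -0.833  now y at -106.6
[(array([263.1, 214.8]), [258, 206, 16, 18, 159]), (array([368.5, 242.9]), [361, 235, 14, 19, 160])]
```

```bash
python3 - <<'E'
from h import *
k=np.array([.4542,-.3231]);xb=np.array([.8515,-.5243]);yb=np.array([.5243,.8515])
for n,c in(('FL',(305,315)),('BL',(420,135)),('BR',(562,222)),('FR',(447,403))):
    p=onz('top',(235+c[0]/4.4,140+c[1]/4.4),.036)[:2]-k; print(n,(p@xb).round(3),(p@yb).round(3))
T=cv2.imread('pics/top0.png');g=cv2.cvtColor(T,cv2.COLOR_BGR2GRAY).astype(float)
for t in(.05,.065,.08):
    r=[]
    for s in np.arange(.06,.1,.003):
        q=k+xb*t+yb*s; u=proj('top',[q[0],q[1],.036])[0]; r.append(int(cv2.getRectSubPix(T,(1,1),tuple(map(float,u)))[0,0].mean()))
    print(t,r)
E
```

```text
FL -0.026 0.072
BL 0.162 0.069
BR 0.162 -0.076
FR -0.026 -0.072
0.05 [166, 181, 192, 189, 174, 148, 129, 130, 142, 146, 148, 149, 149, 149]
0.065 [195, 196, 196, 189, 174, 149, 130, 129, 142, 148, 150, 149, 147, 148]
0.08 [196, 197, 197, 189, 173, 148, 127, 126, 139, 147, 150, 151, 149, 148]
```

Request:
send_rows(
  motion=[
    [0.3, [0.2, 0.2, 0], -0.4],
    [0.3, [0.4, 0.4, 0], -0.6],
    [0.3, [0.74, 0.76, 0], -0.833],
    [0.3, [0.74, 0.76, 0], -0.833],
    [0.3, [0.74, 0.76, 0], -0.833],
    [0.3, [0.74, 0.76, 0], -0.833],
    [0.3, [0.74, 0.76, 0], -0.833],
    [0.3, [0.74, 0.76, 0], -0.833],
    [0.3, [0.74, 0.76, 0], -0.833],
  ],
)

```text
clock: 14.5
tool_pos: [0.5601, -0.2707, 0.0862]
ee_rot: [[0.527, 0.85, -0.001], [0.85, -0.527, 0.001], [-0.0, -0.001, -1.0]]
contact_force: [-0.3, 0.0, -0.9]
opening: 0.0438
gripper_force: 30.0
```

Request:
send_rows(
  motion=[
    [0.3, [0, 0, 0.2], 0],
    [0.3, [0, 0, 0.4], 0],
    [0.3, [0, 0, 0.43], 0],
    [0.3, [0, 0, 0.43], 0],
  ],
)

```text
clock: 15.0
tool_pos: [0.5607, -0.271, 0.023]
ee_rot: [[0.525, 0.851, -0.0], [0.851, -0.525, 0.0], [-0.0, -0.0, -1.0]]
contact_force: [-0.0, 0.3, -1.1]
opening: 0.0438
gripper_force: 30.0
```

Request:
send_rows(
  motion=[
    [0.3, [0, 0, 0.013], 0],
    [0.3, [0, 0, 0.027], 0],
    [0.3, [0, 0, 0.04], 0],
    [0.3, [0, 0, 0.04], 0],
  ],
)

```text
clock: 15.5
tool_pos: [0.561, -0.2708, 0.0176]
ee_rot: [[0.524, 0.852, 0.001], [0.852, -0.524, 0.0], [0.0, 0.001, -1.0]]
contact_force: [-1.6, 4.1, 9.8]
opening: 0.0439
gripper_force: 30.0
```

Contact came exactly where predicted. I'll continue levering.

Request:
send_rows(
  motion=[
    [0.3, [0, 0, 0.013], 0],
    [0.3, [-0.005, 0, 0.027], 0],
    [0.3, [-0.005, 0, 0.027], 0],
  ],
)

```text
clock: 15.88
tool_pos: [0.5613, -0.2707, 0.0144]
ee_rot: [[0.525, 0.851, 0.001], [0.851, -0.525, 0.001], [0.002, 0.001, -1.0]]
contact_force: [-1.5, 16.2, 24.4]
opening: 0.0439
gripper_force: 30.0
```

Request:
send_rows(
  motion=[
    [0.3, [0, 0, 0.013], 0],
    [0.3, [-0.005, 0, 0.027], 0],
    [0.3, [-0.005, 0, 0.027], 0],
  ],
)

```text
clock: 16.25
tool_pos: [0.561, -0.2711, 0.0104]
ee_rot: [[0.525, 0.851, 0.001], [0.851, -0.525, 0.001], [0.002, 0.0, -1.0]]
contact_force: [-1.1, 19.1, 24.9]
opening: 0.0435
gripper_force: 30.0
```

```bash
python3 - <<'E'
from h import *
S=viewer.snapshot('scene')
print(state()['contact_force'],[ (b[0].round(1),b[1]) for b in blobs(S,(5,150,60),(20,255,255),(270,200,345,280),10)])
cv2.imwrite('pics/t1.png',cv2.resize(S[195:285,260:360],None,fx=6,fy=6,interpolation=cv2.INTER_CUBIC))
E
```

```text
[-1.9206986  17.73937443 26.37782225] [(array([325.8, 217.1]), [323, 216, 6, 3, 11]), (array([304.6, 224.4]), [301, 224, 9, 2, 16]), (array([315.5, 247.3]), [308, 239, 16, 18, 257])]
```

View pics/t1.png

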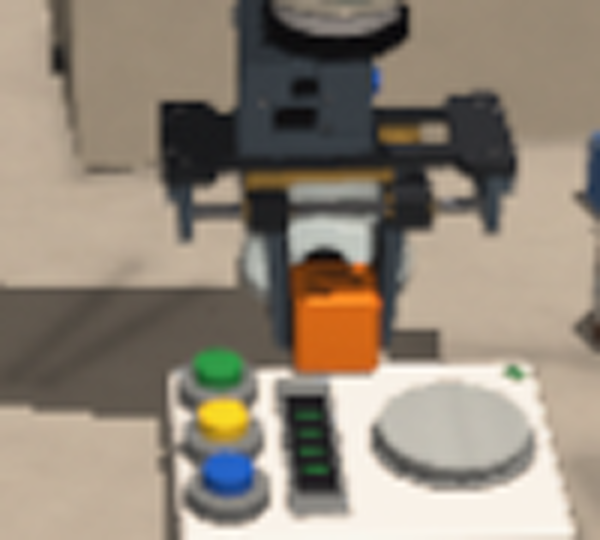

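The view shows the grip's end face (340,335) resting on the balance's left edge, with the plug behind it at (325,255). It has begun to tilt and no keys are touched, so I'll continue.

Request:
send_rows(
  motion=[
    [0.3, [0, 0, 0.013], 0],
    [0.3, [0, 0, 0.027], 0],
    [0.3, [0, 0, 0.027], 0],
  ],
)

```text
clock: 16.68
tool_pos: [0.5608, -0.2713, 0.0063]
ee_rot: [[0.525, 0.851, 0.001], [0.851, -0.525, 0.001], [0.001, 0.0, -1.0]]
contact_force: [-2.0, 17.0, 25.0]
opening: 0.0438
gripper_force: 30.0
```

Request:
send_rows(
  motion=[
    [0.3, [0, 0, 0.013], 0],
    [0.3, [0, 0, 0.027], 0],
    [0.3, [0, 0, 0.027], 0],
  ],
)

```text
clock: 17.05
tool_pos: [0.5608, -0.2714, 0.0022]
ee_rot: [[0.524, 0.851, 0.001], [0.851, -0.524, 0.001], [0.001, 0.0, -1.0]]
contact_force: [-2.4, 14.6, 23.1]
opening: 0.0441
gripper_force: 30.0
```

```bash
cat > tl.py <<'E'
from h import *
S=viewer.snapshot('scene');s=state();p=s['tool_pos']+np.array([0,0,.04]);u0=proj('scene',p)[0]
x,y=int(u0[0]),int(u0[1]);print('P px',u0.round(1),'F',s['contact_force'].round(1))
h=cv2.cvtColor(S,cv2.COLOR_BGR2HSV)
for r in range(y-18,y+18,1): print(r,' '.join(('O%02d'%(h[r,c,2]//3) if 4<h[r,c,0]<20 and h[r,c,1]>140 else ('k%02d' if h[r,c,2]<60 else ' %02d')%(h[r,c,2]//3)) for c in range(x-9,x+12)))
E
python3 tl.py
```

```text
P px [314.8 249.4] F [-2.8 15.4 24. ]
231 k11 k10 k11  23  27  26  27  25  22  20  21  22  21  22  22  21  21  21  35  33 k17
232 k10 k10 k10  22  26  26  27  27  28  27  26  27  31  33  33  32  30  26  23  22 k16
233 k11 k10 k10  31  42  44  45  44  44  44  44  45  50  53  52  51  50  37 k17 k15 k14
234 k10 k10 k10  46  61  64  64  65  65  65  65  66  66  66  66  65  64  45 k17 k13 k13
235 k11 k11 k10  51  63  64  64  65  65  65  65  66  66  66  65  65  51  24 k13 k17 k16
236 k17 k17 k12  51  63  64  64  65  65  65  65  65  65  65  65  65  50  24 k13 k18  20
237  23  22 k16  50  63  64  64  60  58  58  60  64  65  65  66  66  49  21 k13  20  22
238  23  22 k16  47  59  59  56  42  30  30  39  54  60  61  61  61  44 k14 k11  20  23
239  23  22 k16  35  48  44  29 O20 O21 O21 O20  34  44  45  52  54  38 k14 k11 k19  23
240  24  23 k17 O25 O36 O34 O31 O31 O31 O29 O28 O30 O28 O26 O52 O51 O30 O15 k12 k19  22
241  25  22 k17 O25 O36 O34 O29 O28 O29 O27 O26 O29 O31 O31 O48 O52 O39 O19 k13  20  23
242  21  22 k17 O25 O36 O36 O31 O29 O30 O33 O35 O35 O35 O36 O35 O52 O50 O29 k14  20  23
243  2
[... 1405 characters left out ...]
  70  46  46  45  46  46  46  46  46  47  76  82  83  82  82  82  83  82  82  82  82
260  70  44  41  40  40  40  40  40  40  43  74  82  82  82  82  82  82  82  82  82  81
261  71  42  26 k11 k11 k11 k11 k11 k11  36  65  80  83  82  82  82  82  83  82  77  69
262  73  49  31 k11 k11 k11 k11 k11 k11  34  59  79  83  82  82  83  82  82  80  72  65
263  72  48  31 k11 k15 k18 k18 k18 k14  27  58  79  82  82  82  82  83  82  75  64  64
264  79  62  32 k12  20  26  27  26 k19  22  55  79  82  82  82  83  82  76  66  65  64
265  82  72  37 k15 k11 k11 k11 k11 k11  21  46  77  82  82  82  82  79  61  58  64  64
266  82  74  42 k19 k12 k16 k18 k17 k14 k13  38  73  82  82  82  82  72  38  51  63  64
```

Request:
send_rows(
  motion=[
    [0.3, [0.05, 0, -0.15], 0],
    [0.3, [0.1, 0, -0.4], 0],
    [0.3, [0.2, -0.4, -0.45], 0],
    [0.3, [0.4, -0.82, -0.45], 0],
    [0.3, [0.4, -0.82, -0.2], 0],
    [0.3, [0.4, -0.82, -0.1], 0],
    [0.3, [0.4, -0.82, -0.05], 0],
    [0.3, [0.4, -0.82, 0], 0],
    [0.3, [0.4, -0.82, 0.03], 0],
    [0.3, [0.4, -0.82, 0.03], 0],
  ],
)

```text
clock: 18.35
tool_pos: [0.4864, -0.1568, -0.0042]
ee_rot: [[0.524, 0.852, -0.0], [0.852, -0.524, 0.0], [-0.0, -0.0, -1.0]]
contact_force: [0.1, 0.8, -0.9]
opening: 0.044
gripper_force: 30.0
```

Request:
send_rows(
  motion=[
    [0.3, [0, 0, 0.02], 0],
    [0.3, [0, 0, 0.04], 0],
    [0.3, [0, 0, 0.06], 0],
    [0.3, [0, 0, 0.07], 0],
  ],
)

```text
clock: 18.85
tool_pos: [0.4863, -0.1566, -0.0148]
ee_rot: [[0.524, 0.852, -0.0], [0.852, -0.524, 0.0], [-0.0, -0.0, -1.0]]
contact_force: [-0.2, -0.1, -1.9]
opening: 0.0436
gripper_force: 30.0
```

Request:
send_rows(
  motion=[
    [0.3, [0, 0, 0.02], 0],
    [0.3, [0, 0, 0.033], 0],
    [0.3, [0, 0, 0.033], 0],
  ],
)

```text
clock: 19.23
tool_pos: [0.4863, -0.1566, -0.0197]
ee_rot: [[0.524, 0.852, -0.0], [0.852, -0.524, 0.0], [-0.0, -0.0, -1.0]]
contact_force: [-0.6, -0.3, -1.1]
opening: 0.0439
gripper_force: 30.0
```

```bash
python3 tl.py
```

```text
P px [275.5 246.4] F [ 0.1 -0.3 -1.9]
228 k10  30  41  42  40  42  43  43  43  43  37  35  34  35  37  38  38  29 k18 k15 k14
229 k10 k19  21  21  22  22  22  22  21  21  22  22  22  23  29  32  34  28 k16 k11 k11
230 k10  23  29  34  35  33  34  35  34  33  32  36  39  40  41  42  37  27 k15 k11 k11
231 k10  27  44  55  55  53  53  55  55  54  54  60  63  62  63  60  52  33 k14 k11 k11
232 k10  25  50  61  63  63  63  63  63  63  63  63  63  63  63  55  39  23 k15 k14 k15
233 k14 k11  36  57  63  63  62  63  63  63  64  63  63  63  63  55  31 k16 k19 k19  25
234  21 k16  25  48  55  55  60  62  63  63  63  63  63  63  63  54  31 k18  22  22  35
235  22 k17 k17  27  31  31  47  54  53  53  54  55  60  62  62  54  31 k18  22  22  41
236  22 k18 k17  28  32  33  29  22 k16 O13 k19  31  48  59  58  49  28 k17  22  22  41
237  22 k18 k17 O30 O35 O33 O29 O24 O22 O23 O28 O28 O28 O47 O46 O37  23 k16  21  23  40
238  22 k18 k19 O33 O35 O28 O23 O22 O22 O28 O30 O27 O25 O29 O36 O38 O25 k16  21  23  42
239  22 k18 k19 O33 O38 O35 O30 O28 O28 O31 O33 O33 O33 O34 O37 O39 O25 k16  21  23  51
240  2
[... 1405 characters left out ...]
  40  40  32  27  27  27  28  28  29  31  31  31  31  31  32  55  64  64  64  63  63
257  56  55  44  37  39  40  41  42  43  44  44  44  44  45  45  58  64  64  64  64  64
258  54  53  53  55  57  59  60  61  62  63  63  63  63  64  64  64  64  64  64  63  63
259  57  56  56  58  60  61  62  62  63  63  63  62  63  63  64  64  64  64  63  63  63
260  61  60  60  60  61  62  62  63  63  63  63  63  63  63  63  63  64  63  63  63  63
261  62  62  61  62  62  62  63  63  63  63  63  63  63  63  63  63  63  63  63  63  63
262  63  63  63  62  63  63  63  63  63  63  63  63  63  63  63  63  63  63  63  63  63
263  64  64  64  64  64  64  64  64  64  64  63  64  64  63  64  64  64  63  63  63  63
```

Request:
send_rows(
  motion=[
    [0.52, [0, 0, 0], 0],
    [0.58, [0, 0, 0], 0],
    [0.65, [0, 0, 0], 0],
    [1, [0, 0, 0], 0],
    [1, [0, 0, -0.07], 0],
    [1, [0, 0, -0.145], 0],
  ],
)

```text
clock: 20.02
tool_pos: [0.4865, -0.1567, 0.0031]
ee_rot: [[0.524, 0.852, 0.0], [0.852, -0.524, -0.0], [0.0, 0.0, -1.0]]
contact_force: [0.1, -0.4, -0.3]
opening: 0.0865
gripper_force: 0.0
```

```bash
python3 tl.py; python3 - <<'E'
from h import *
mv((.487,-.155,.002),-31.6)
s=state();R=s['ee_rot'];p=s['tool_pos']*[1,1,0]
# predicted end-face bottom/top edge mid if P is 8mm from shoulder
for d in(-.05,-.04,-.03):
  e=p+R[:,0]*d; print(d,proj('scene',e),proj('scene',e+[0,0,.044]))
E
```

```text
P px [275.6 240.2] F [ 2.  -0.5  1.8]
222  43  41  40  39  38  35  33  33  31  31  30  30  29  29  29  31  35  37  39  37  38
223  22  22  21  22  22  22  22  22  23  23  24  24  24  25  25  31  35  35  34  33  32
224  33  33  33  34  34  35  34  33  34  34  36  37  38  38  39  39  40  40  39  41  42
225  53  53  54  55  55  55  55  54  55  55  57  58  58  59  59  59  59  59  58  59  59
226  63  62  62  62  62  61  61  61  61  61  61  61  61  61  61  61  61  61  61  60  60
227  62  62  62  62  62  61  61  62  62  62  61  61  61  61  61  61  61  62  62  62  62
228  62  62  62  62  62  61  61  62  62  61  61  61  62  62  62  62  62  62  62  62  62
229  62  62  61  62  62  62  62  62  62  61  62  62  62  63  63  63  63  62  62  61  61
230  63  62  62  62  63  62  62  62  62  62  62  62  62  63  63  62  62  62  61  61  61
231  62  63  63  63  63  63  63  63  63  63  63  63  63  63  62  62  62  62  61  61  61
232  62  62  62  63  63  63  63  63  63  63  63  63  63  63  63  63  63  62  62  62  62
233  62  62  63  62  62  62  62  62  63  63  64  63  63  63  63  63  63  62  62  61  62
234  5
[... 1750 characters left out ...]
 31
254  27  28  29 O46 O59 O62 O61 O61 O61 O61 O62 O61 O61 O62 O62 O61 O58  49  44  44  44
255  40  34  29 O46 O58 O61 O61 O61 O61 O61 O61 O61 O61 O61 O61 O61 O58  61  63  63  63
256  57  43  28 O45 O58 O61 O61 O61 O61 O61 O61 O61 O61 O61 O61 O61 O59  61  63  63  63
257  56  45  31 O41 O56 O58 O57 O57 O57 O57 O57 O57 O56 O55 O55 O55  58  62  64  64  63
t 20.07 pos [ 0.4873 -0.157   0.0044] F [ 2.  -0.5  1.8] open 0.0897 q6 0.19 -> d [ 0.01  -0.009  0.016]  turn(tool z, down) 0.000  now y at -31.6
-0.05 [[276.29052858 260.06491709]] [[276.02656543 248.47538566]]
-0.04 [[276.21302174 258.34526459]] [[275.94953433 246.79669446]]
-0.03 [[276.13633508 256.6437715 ]] [[275.87332656 245.13590418]]
```

The stopper is lying flat again, square in the fingers. I'll regrasp it near the shoulder and higher, so the contact patch is small and it pivots rather than slips.

Request:
send_rows(
  motion=[
    [1, [0.067, 0, 0.01], 0],
    [1, [0.067, 0, 0.01], 0],
    [0.3, [0.067, 0, 0.01], 0],
    [0.3, [0.067, 0, 0.01], 0],
    [0.3, [0.067, 0, 0.01], 0],
    [0.3, [0.067, 0, 0.01], 0],
    [0.3, [0.067, 0, 0.01], 0],
    [0.3, [0.067, 0, -0.1], 0],
    [0.3, [0.067, 0, -0.55], 0],
    [0.3, [0.067, 0, -0.55], 0],
  ],
)

```text
clock: 21.32
tool_pos: [0.4942, -0.1489, 0.0893]
ee_rot: [[0.524, 0.852, 0.006], [0.852, -0.524, -0.002], [0.001, 0.007, -1.0]]
contact_force: [-0.0, -0.3, -1.8]
opening: 0.0435
gripper_force: 30.0
```

```bash
python3 tl.py | head -40; python3 - <<'E'
from h import *
k=np.array([.4542,-.3231]);xb=np.array([.8515,-.5243]);yb=np.array([.5243,.8515])
q=k+yb*(.0745+.043)+xb*.065; print(q)
mv((q[0],q[1],.045),-31.6)
E
```

```text
P px [275.3 216.2] F [ 1.6  0.3 -0.7]
198 k14  22  24  25  25  25  30  32  32  36  37  37  35  35  36  36  38  29 k15 k11 k11
199 k09  35  34  28  28  32  44  50  50  50  50  49  49  50  50  50  49  34 k12 k11 k11
200 k10  43  41  29  28  30  44  49  50  50  50  50  50  50  49  49  45  29 k14 k14 k15
201 k15  30  36  30  27  30  44  49  49  50  50  50  49  49  49  49  34 k17  20  20  22
202  22 k15  21  23  23  29  44  50  49  49  50  50  49  50  50  49  32 k16  21  22  25
203  22 k15 k11 k14 k19  28  44  50  50  50  49  50  50  50  50  50  32 k16  21  22  34
204  22 k16 k10 k11 k17  27  44  50  50  50  50  50  49  49  50  49  32 k16  21  22  41
205  22 k16 k10 k10 k13  26  44  50  50  50  50  50  49  49  49  49  32 k15  21  22  41
206  22 k16 k14 k16 k15  24  44  50  50  49  50  49  49  49  49  49  32 k15  21  22  41
207  22 k17  22  33  29  26  44  50  49  49  50  50  49  49  49  49  32 k16  21  22  41
208  22 k16  26  47  40  28  43  49  49  50  49  49  49  49  49  49  32 k16  21  22  41
209  22 k17  26  48  41  28  43  49  49  49  49  49  49  49  49  49  32 k16  21  22  41
210  2
[... 1578 characters left out ...]
228  61  61  61  56 O59 O62 O61 O61 O61 O62 O61 O62 O62 O61 O61 O62 O61  61  62  61  62
229  62  62  61  56 O58 O61 O61 O61 O61 O61 O61 O61 O61 O61 O61 O62 O61  61  61  61  61
230  55  59  62  56 O58 O61 O61 O61 O61 O61 O61 O61 O61 O61 O61 O61 O60  61  61  61  61
231  31  48  59  55 O57 O61 O60 O60 O61 O61 O61 O61 O61 O61 O61 O61 O60  60  61  61  61
232  31  31  53  55 O57 O60 O60 O60 O60 O60 O61 O60 O60 O60 O60 O61 O60  61  62  62  61
233  31  39  56  56 O57 O60 O60 O60 O60 O60 O60 O60 O59 O59 O59 O59 O59  61  61  61  61
[ 0.57115275 -0.25712825]
t 21.38 pos [ 0.4933 -0.1486  0.0878] F [ 1.6  0.3 -0.7] open 0.0435 q6 0.21 -> d [-0.345  0.82   0.289]  turn(tool z, down) 0.000  now y at -31.6
```

Request:
send_rows(
  motion=[
    [0.3, [-0.345, 0.82, 0], 0],
    [0.3, [-0.345, 0.82, 0], 0],
    [0.3, [-0.345, 0.82, 0.25], 0],
    [0.3, [-0.345, 0.82, 0.28], 0],
    [0.3, [-0.345, 0.82, 0.28], 0],
  ],
)

```text
clock: 22.0
tool_pos: [0.5684, -0.2558, 0.0423]
ee_rot: [[0.524, 0.852, -0.002], [0.852, -0.524, 0.001], [-0.0, -0.002, -1.0]]
contact_force: [-0.6, -0.3, -0.3]
opening: 0.0437
gripper_force: 30.0
```

Request:
send_rows(
  motion=[
    [0.3, [0, 0, 0.02], 0],
    [0.3, [0, 0, 0.04], 0],
    [0.3, [0, 0, 0.06], 0],
    [0.3, [0, 0, 0.08], 0],
    [0.3, [0, 0, 0.08], 0],
  ],
)

```text
clock: 22.62
tool_pos: [0.5713, -0.2563, 0.0324]
ee_rot: [[0.524, 0.852, 0.003], [0.852, -0.524, -0.0], [0.001, 0.003, -1.0]]
contact_force: [3.4, 8.9, 13.6]
opening: 0.0436
gripper_force: 30.0
```

Request:
send_rows(
  motion=[
    [0.3, [0, 0, 0.02], 0],
    [0.3, [0, 0, 0.04], 0],
    [0.3, [-0.003, 0, 0.055], 0],
    [0.3, [-0.005, 0, 0.055], 0],
  ],
)

```text
clock: 23.12
tool_pos: [0.5717, -0.2563, 0.0247]
ee_rot: [[0.524, 0.852, 0.005], [0.852, -0.524, 0.0], [0.003, 0.004, -1.0]]
contact_force: [7.3, 17.9, 20.5]
opening: 0.0435
gripper_force: 30.1
```

```bash
python3 tl.py | cut -c1-90
```

```text
P px [314.9 240.2] F [ 7.1 17.5 18.5]
222 k11 k10 k10 k14 k19  22  21  22  22  22  22  23  23  22  22  22  22  31  40  35 k19
223 k10 k10 k10  20  26  27  30  31  30  30  31  30  28  28  31  34  34  30  22  27  22
224 k10 k11 k10  31  40  41  46  47  45  45  47  47  46  46  50  51  48  36  20  21 k19
225 k10 k10 k10  40  50  51  52  53  53  53  53  53  53  53  52  51  42  25 k16 k13 k12
226 k14 k14 k14  40  50  51  52  53  54  54  54  54  54  54  52  51  36 k13 k14 k18 k17
227  20  20 k19  41  51  52  52  53  54  54  54  54  54  54  53  52  36 k12 k15  21  22
228  22  22 k16  41  51  52  53  53  53  54  54  54  54  54  53  52  36 k12 k14  20  22
229  23  22 k16  38  50  52  52  53  53  54  54  54  54  54  53  53  36 k12 k13  20  22
230  23  23 k17  32  48  53  54  55  55  55  55  55  54  54  53  53  37 k11 k12  20  22
231  23  22 k17  35  51  57  59  61  62  62  61  61  58  56  56  54  38 k12 k13  20  22
232  22  22 k17  41  58  64  65  66  67  67  67  68  66  65  64  61  41 k13 k13  20  22
233  21  22 k17  42  59  63  64  64  64  65  65  68  69  69  69  67  46 k14 k13  20  22
234  2
[... 1405 characters left out ...]
  32  32  32  21 O53 O73 O76 O76 O76 O76 O76 O76 O76 O76 O76 O76 O76 O75 O56  31  32
251  32  32  32  22 O53 O73 O76 O75 O76 O75 O76 O76 O76 O76 O76 O76 O76 O75 O56  31  31
252  32  32  32  25 O53 O73 O76 O75 O75 O75 O75 O75 O75 O75 O75 O75 O76 O75 O56  31  31
253  32  32  32  28 O54 O73 O75 O75 O75 O75 O75 O75 O75 O75 O75 O75 O76 O75  60  37  31
254  32  32  32  31 O55 O73 O75 O75 O75 O75 O75 O75 O75 O75 O75 O75 O76 O75  68  49  32
255  37  39  38  35 O52 O67 O71 O70 O72 O73 O73 O72 O72 O72 O72 O71 O72 O69  71  66  58
256  65  67  66  51  42  48  50  50  51  61  57  49  48  47  47  57  64  66  79  83  82
257  81  79  79  67  49  50  50  50  50  74  74  64  64  64  64  78  82  82  82  82  82
```

Request:
send_rows(
  motion=[
    [0.3, [0, 0, 0.02], 0],
    [0.3, [0, 0, 0.04], 0],
    [0.3, [0, 0, 0.06], 0],
    [0.3, [0, 0, 0.06], 0],
  ],
)

```text
clock: 23.68
tool_pos: [0.5714, -0.2565, 0.0152]
ee_rot: [[0.524, 0.852, 0.004], [0.852, -0.524, 0.0], [0.002, 0.003, -1.0]]
contact_force: [8.9, 15.1, 13.1]
opening: 0.0437
gripper_force: 30.0
```

```bash
python3 tl.py | cut -c1-90 | sed -n '1p;12,40p'
```

```text
P px [314.8 242.8] F [ 7.4 14.4 12.9]
234  24  22 k17  40  58  63  64  64  64  64  65  65  65  65  65  65  46 k15 k14  20  22
235  25  22 k17  39  58  64  64  64  64  65  65  65  65  65  65  65  45 k13 k16  21  22
236  22  22 k17  40  58  63  64  64  65  64  65  65  65  65  65  65  43 k07 k16  21  23
237  23  22 k17  39  58  63  64  64  65  65  65  65  65  65  65  65  44 k07 k16  21  23
238  25  22 k17  40  58  63  64  65  65  65  65  65  65  65  65  65  44 k07 k16  21  26
239  26  22 k17  40  58  64  64  65  65  65  65  65  65  65  65  65  44 k07 k16  21  28
240  29  23 k17  36  52  56  56  56  56  56  56  56  56  56  56  59  41 k09 k16  21  31
241  29  22 k17  26 O48 O59 O61 O62 O60 O59 O58 O56 O57 O58 O60 O66 O62 O42  20  21  35
242  30  23 k17 O20 O64 O81 O83 O83 O83 O83 O83 O83 O83 O83 O83 O83 O83 O71  33  21  32
243  32  23 k17 O21 O65 O80 O82 O82 O82 O82 O82 O82 O81 O82 O81 O81 O82 O73 O40  21  26
244  27  23 k17 k17 O63 O80 O82 O82 O82 O82 O82 O82 O81 O82 O82 O82 O82 O73 O40  22  33
245  28  24 k17 k16 O63 O80 O81 O82 O81 O82 O81 O81 O81 O81 O81 O81 O82 O73 O41  23  47
246  2
[... 525 characters left out ...]
  32  32  32  26 O60 O79 O81 O81 O81 O81 O81 O81 O81 O81 O81 O81 O81 O79 O63  37  31
253  32  32  32  29 O60 O79 O81 O81 O81 O81 O81 O81 O81 O81 O81 O81 O81 O80  72  48  31
254  32  32  32  31 O56 O75 O78 O78 O78 O78 O78 O78 O78 O78 O78 O78 O78 O76  69  49  32
255  37  39  40  36  42 O55 O60 O60 O59 O59 O58 O57 O56 O55 O54 O54 O51  52  67  66  58
256  65  67  68  63  49  51  58  59  60  61  52  55  62  62  62  62  62  74  81  83  82
257  81  79  79  79  67  73  79  79  80  80  74  78  82  82  82  82  82  82  82  82  82
258  76  54  51  54  54  54  54  54  55  61  78  82  82  82  82  82  82  82  82  82  82
259  70  46  45  45  45  45  45  46  45  46  76  82  82  82  82  82  82  82  82  82  82
```

Request:
send_rows(
  motion=[
    [0.3, [-0.015, 0, 0.005], 0],
    [0.3, [-0.03, 0, 0.005], 0],
    [0.3, [-0.045, 0, 0.005], 0],
    [0.3, [-0.045, 0, 0.005], 0],
  ],
)

```text
clock: 24.22
tool_pos: [0.5693, -0.2611, 0.0154]
ee_rot: [[0.525, 0.851, 0.006], [0.851, -0.525, 0.001], [0.004, 0.005, -1.0]]
contact_force: [15.9, 30.8, 23.5]
opening: 0.0442
gripper_force: 30.0
```

```bash
python3 tl.py | cut -c1-90 | sed -n '1p;12,40p'
```

```text
P px [315.1 243.6] F [14.4 30.6 23.3]
235  22 k19  29  54  63  64  64  65  65  65  65  65  65  65  65  50  23 k10 k19  22  27
236  22 k18  30  54  63  64  64  64  65  65  65  65  65  65  65  50  23 k10 k19  22  27
237  22 k19  29  54  63  64  64  65  65  65  65  65  65  65  65  50  23 k11 k19  22  35
238  22 k19  29  54  64  64  64  65  65  65  65  65  65  65  65  50  23 k11 k19  22  42
239  23 k19  30  54  64  64  65  65  65  65  65  65  65  65  65  50  23 k11 k19  23  41
240  22 k19  27  49  56  56  56  55  56  57  57  56  56  56  56  43  21 k12 k19  23  43
241  23 k19  23  35 O41 O38 O35 O34 O38 O54 O61 O59 O57 O57 O59 O58 O44  22  20  23  45
242  23 k19 k18 O37 O60 O69 O69 O67 O66 O79 O83 O83 O82 O83 O83 O83 O75 O43  20  24  32
243  23 k18 k17 O50 O78 O82 O82 O82 O82 O82 O82 O81 O81 O81 O81 O82 O80 O56  20  24  37
244  22 k19 k16 O59 O79 O82 O81 O82 O82 O81 O81 O81 O81 O81 O81 O82 O80 O57  20  26  49
245  23 k19 k14 O58 O79 O82 O81 O81 O81 O81 O81 O81 O81 O81 O81 O81 O80 O57  20  31  55
246  22 k19 k14 O57 O79 O81 O81 O81 O81 O81 O81 O81 O81 O81 O81 O81 O80 O58  20  35  57
247  2
[... 525 characters left out ...]
  32  32  28 O52 O76 O81 O81 O81 O81 O81 O80 O80 O80 O80 O80 O81 O80  67  42  31  31
254  32  32  32 O49 O74 O79 O79 O79 O78 O78 O78 O78 O78 O78 O78 O78 O76  66  44  31  31
255  39  40  36  39 O60 O68 O67 O64 O62 O62 O61 O60 O60 O60 O59 O58  54  66  66  58  58
256  67  68  64  49  39  38  38  38  39  40  40  40  42  44  56  63  70  80  83  83  83
257  79  79  79  67  50  50  50  50  52  60  64  64  64  64  78  82  82  82  82  82  82
258  54  51  54  54  54  54  55  55  61  78  82  82  82  82  82  82  82  82  82  82  82
259  46  46  46  46  45  45  45  45  46  76  82  82  82  82  82  82  82  82  82  82  82
260  44  41  39  39  39  39  39  40  43  74  82  82  82  82  82  82  82  82  82  81  77
```

```bash
python3 - <<'E'
from h import *
k=np.array([.4542,-.3231]);xb=np.array([.8515,-.5243]);yb=np.array([.5243,.8515])
for n,u,z in(('petri',(373.7,177),.011),('counter',(379.5,230),.036),('decoy',(354.5,253),.03),('rack',(406,214),.03)):
    p=onz('top',u,z)[:2]; print(n,p.round(3),((p-k)@xb).round(3),((p-k)@yb).round(3))
q=k-yb*(.074+.06)+xb*.04; print(q); mv((q[0],q[1],.12),-31.6)
mv((.5693,-.2611,.12))
E
```

```text
petri [ 0.609 -0.522] 0.236 -0.088
counter [ 0.402 -0.534] 0.066 -0.207
decoy [ 0.315 -0.439] -0.058 -0.172
rack [ 0.464 -0.639] 0.174 -0.264
[ 0.4180038 -0.458173 ]
t 24.27 pos [ 0.5693 -0.2612  0.0154] F [14.4 30.6 23.3] open 0.0433 q6 0.08 -> d [-1.644 -0.166 -0.705]  turn(tool z, down) -0.001  now y at -31.7
t 24.27 pos [ 0.5693 -0.2612  0.0154] F [14.4 30.6 23.3] open 0.0433 q6 0.08 -> d [ 0.003  0.003 -0.697]
```

Request:
send_rows(
  motion=[
    [0.3, [0.04, 0, 0], 0],
    [0.3, [0.04, 0, -0.3], 0],
    [0.3, [0, 0, -0.6], 0],
    [0.3, [-0.4, 0, -0.6], 0],
    [0.3, [-0.8, 0, -0.6], 0],
    [0.3, [-0.8, 0, -0.6], 0],
  ],
)

```text
clock: 25.02
tool_pos: [0.5008, -0.3678, 0.1031]
ee_rot: [[0.527, 0.85, 0.0], [0.85, -0.527, -0.001], [-0.0, 0.001, -1.0]]
contact_force: [0.8, -0.3, -1.3]
opening: 0.0438
gripper_force: 30.0
```

```bash
python3 -c "
from h import *
mv((.4487,-.456,.017),-31.6)"
```

```text
t 25.02 pos [ 0.5008 -0.3678  0.1031] F [ 0.8 -0.3 -1.3] open 0.0438 q6 -0.12 -> d [-0.682  0.014  0.574]  turn(tool z, down) -0.002  now y at -31.8
```

Request:
send_rows(
  motion=[
    [0.3, [-0.4, 0, 0], 0],
    [0.3, [-0.75, 0, 0], 0],
    [0.3, [-0.75, 0, 0.1], 0],
    [0.3, [-0.75, 0, 0.4], 0],
    [0.3, [-0.75, 0, 0.56], 0],
    [0.3, [-0.75, 0, 0.56], 0],
  ],
)

```text
clock: 25.78
tool_pos: [0.4432, -0.4588, 0.0167]
ee_rot: [[0.523, 0.852, -0.002], [0.852, -0.523, 0.003], [0.001, -0.004, -1.0]]
contact_force: [0.4, 0.0, -1.1]
opening: 0.0437
gripper_force: 30.0
```

Request:
send_rows(
  motion=[
    [0.3, [0.02, 0, 0], 0],
    [0.3, [0.04, 0, 0], 0],
    [0.3, [0.06, 0, 0], 0],
    [0.3, [0.06, 0, 0], 0],
  ],
)

```text
clock: 26.28
tool_pos: [0.4486, -0.4533, 0.0192]
ee_rot: [[0.524, 0.852, 0.0], [0.852, -0.524, -0.0], [-0.0, 0.001, -1.0]]
contact_force: [0.3, 0.1, -1.4]
opening: 0.0438
gripper_force: 30.0
```

Request:
send_rows(
  motion=[
    [0.3, [0.02, 0, 0.015], 0],
    [0.3, [0.04, 0, 0.015], 0],
    [0.3, [0.06, 0, 0.015], 0],
    [0.3, [0.06, 0, 0.015], 0],
  ],
)

```text
clock: 26.78
tool_pos: [0.452, -0.4487, 0.0177]
ee_rot: [[0.523, 0.853, -0.001], [0.853, -0.523, -0.004], [-0.004, 0.001, -1.0]]
contact_force: [-21.2, -20.0, 11.6]
opening: 0.0439
gripper_force: 30.0
```

```bash
python3 tl.py | cut -c1-90; python3 -c "
from h import *
k=np.array([.4542,-.3231]);xb=np.array([.8515,-.5243]);yb=np.array([.5243,.8515])
p=state()['tool_pos'];print((p[:2]-k)@xb,(p[:2]-k)@yb)"
```

```text
P px [321.8 284.7] F [-20.2 -20.1  10.5]
266 k11 k11  21  25  25  25  25  24  23  24  24  23  25  36  41  39  38  38  34  31  28
267 k11 k11  22  29  30  38  43  45  45  36  23  21  33  40  41  41  40  31  20 k17  21
268 k11 k11 k19  35  47  70  77  78  78  62  31  26  51  65  67  67  68  49 k16 k13 k19
269 k11 k11 k11  27  59  81  83  83  83  73  37  29  34  51  62  66  67  48 k09 k13 k17
270 k11 k12 k10 k11  52  77  83  83  83  78  55  39  29  31  47  59  64  46 k08 k12  20
271 k17 k15 k10 k12  24  42  74  81  81  81  71  47  39  29  31  36  48  39 k07 k12  20
272  24 k18 k09 k12  21  41  49  49  49  49  64  57  42  39  28  27  33  26 k07 k12  20
273  23 k18 k09 k08  20  39  48  49  49  49  49  46  53  52  37  29  31  22 k07 k11 k19
274  24 k18 k10 k07 k19  34  46  49  49  49  49  58  80  77  59  56  50  33 k07 k11  20
275  24 k18 k10 k07 k18  31  44  49  49  49  49  77  83  83  83  82  72  42 k07 k11 k19
276  24 k19 k12 k09 k16  30  44  49  49  58  65  79  83  83  83  83  83  67 k07 k11  20
277  24 k18 k14 k17  20  27  42  49  49  77  83  83  83  83  83  83  80  53 k07 k12  20
278
[... 1449 characters left out ...]
O83 O83 O83 O83 O83 O83 O83 O83 O82 O66  25
295  33  33  28 O43 O74 O82 O83 O83 O83 O83 O83 O83 O83 O83 O83 O82 O83 O83 O82 O66  26
296  34  34  31 O43 O73 O82 O83 O83 O83 O83 O82 O82 O82 O83 O83 O83 O83 O82 O82 O67  28
297  34  33  34 O44 O73 O82 O83 O83 O83 O83 O82 O82 O82 O82 O82 O82 O82 O82 O81 O69  35
298  33  33  33  40 O68 O80 O82 O82 O82 O81 O81 O81 O81 O80 O80 O79 O78 O78 O77 O63  35
299  33  33  33  32 O41 O53 O57 O52 O48 O46 O45 O44 O43 O42 O38 O36 O35 O34  35  31  25
300  33  32  33  32  32  32  31  30  29  28  26  25  25  25  25  26  25  25  27  30  29
301  33  33  33  32  32  32  31  31  29  28  27  26  26  26  26  26  26  25  40  51  42
0.06397001454795692 -0.10806847254698232
```

Request:
send_rows(
  motion=[
    [0.3, [0.005, 0, -0.015], 0],
    [0.3, [0.015, 0, -0.03], 0],
    [0.3, [0.027, 0, -0.045], 0],
    [0.3, [0.027, 0, -0.045], 0],
  ],
)

```text
clock: 27.32
tool_pos: [0.455, -0.4437, 0.0239]
ee_rot: [[0.523, 0.852, 0.0], [0.852, -0.523, -0.002], [-0.002, 0.001, -1.0]]
contact_force: [-8.2, -9.4, 5.0]
opening: 0.0438
gripper_force: 30.0
```

```bash
python3 tl.py | cut -c1-90|sed -n '1p;12,40p'
```

```text
P px [321.6 281.7] F [-8.1 -9.4  4.8]
273  24 k18 k10 k08 k19  39  48  49  49  49  49  71  71  52  37  29  27 k17 k08 k13  21
274  24 k17 k08 k06 k19  34  45  49  49  58  65  79  83  77  59  56  45  25 k08 k14  21
275  24 k17 k08 k07 k18  31  44  49  49  77  83  83  83  83  83  82  68  33 k07 k15  21
276  24 k17 k10 k10 k16  29  43  49  49  77  83  83  83  83  83  83  79  50 k07 k14  21
277  24 k17 k15 k19  20  26  42  49  58  79  82  81  81  81  81  81  71  34 k07 k15  21
278  23 k17 k17  23  24  26  39  46  74  81  70  48  49  49  49  49  39 k19 k09 k16  22
279  24 k17 k18  30 O34 O33  36  39  49  59 O61 O62 O64 O64 O63 O64 O59 O52 O39  21  22
280  24 k17 O24 O44 O56 O58 O58 O59 O59 O79 O84 O84 O84 O84 O84 O84 O84 O84 O76 O38  21
281  23 k17 O26 O51 O64 O70 O73 O75 O75 O81 O83 O83 O83 O84 O84 O83 O83 O83 O78 O47  22
282  23 k17 O21 O56 O72 O81 O83 O83 O83 O83 O83 O83 O83 O83 O83 O83 O83 O83 O79 O48  22
283  24 k17 O16 O64 O82 O84 O83 O83 O83 O83 O83 O83 O83 O83 O83 O83 O83 O84 O80 O52  23
284  24 k17 O16 O63 O82 O84 O83 O83 O83 O83 O83 O83 O83 O83 O83 O83 O83 O83 O83 O65  23
285  2
[... 525 characters left out ...]
  54  51  35 O53 O79 O83 O83 O83 O83 O83 O83 O83 O83 O83 O83 O83 O83 O83 O82 O68  38
292  32  33  28 O53 O79 O83 O83 O83 O83 O83 O83 O83 O83 O83 O83 O83 O83 O83 O82 O67  25
293  32  33  34 O54 O78 O83 O83 O83 O83 O83 O83 O83 O83 O83 O83 O83 O83 O83 O82 O68  25
294  33  33  34 O48 O76 O82 O83 O83 O83 O83 O83 O83 O83 O82 O82 O82 O82 O82 O80 O64  25
295  34  33  34  36 O53 O64 O63 O62 O61 O60 O59 O57 O56 O55 O54 O53 O49 O48 O50  41  25
296  33  33  33  33  32  31  30  30  29  28  26  25  25  25  25  24  24  27  41  42  29
297  34  33  34  33  33  32  32  31  30  28  25  24  25  25  24  24  24  37  47  48  40
298  33  33  33  33  33  33  32  31  29  27  25  24  24  24  25  25  25  25  25  25  25
```

Request:
send_rows(
  motion=[
    [0.3, [0.02, 0, -0.015], 0],
    [0.3, [0.04, 0, -0.03], 0],
    [0.3, [0.06, 0, -0.045], 0],
    [0.3, [0.06, 0, -0.045], 0],
  ],
)

```text
clock: 27.88
tool_pos: [0.46, -0.4359, 0.0307]
ee_rot: [[0.523, 0.852, 0.0], [0.852, -0.523, -0.002], [-0.002, 0.002, -1.0]]
contact_force: [-5.9, -7.4, 5.0]
opening: 0.0438
gripper_force: 30.0
```

```bash
cat > td.py <<'E'
from h import *
S=viewer.snapshot('scene');s=state();p=s['tool_pos']+np.array([0,0,.04]);u0=proj('scene',p)[0];x,y=int(u0[0]),int(u0[1]);v=cv2.cvtColor(S,cv2.COLOR_BGR2HSV)
print(s['contact_force'].round(1),y,[(r,''.join(('%d '%v[r,c,2]) if 4<v[r,c,0]<20 and v[r,c,1]>140 else '. ' for c in(x-4,x,x+4))) for r in range(y-14,y+26)])
E
python3 td.py
```

```text
[-5.3 -6.6  6.2] 277 [(263, '. . . '), (264, '. . . '), (265, '. . . '), (266, '. . . '), (267, '. . . '), (268, '. . . '), (269, '. . . '), (270, '. . . '), (271, '. . . '), (272, '. . . '), (273, '. . . '), (274, '127 . 244 '), (275, '178 239 252 '), (276, '184 244 252 '), (277, '217 252 252 '), (278, '252 252 252 '), (279, '252 252 252 '), (280, '252 252 252 '), (281, '252 252 252 '), (282, '252 252 252 '), (283, '252 252 252 '), (284, '252 252 252 '), (285, '252 252 252 '), (286, '252 252 252 '), (287, '252 252 252 '), (288, '250 250 250 '), (289, '229 223 214 '), (290, '137 124 95 '), (291, '101 78 . '), (292, '. . . '), (293, '. . . '), (294, '. . . '), (295, '. . . '), (296, '. . . '), (297, '. . . '), (298, '. . . '), (299, '. . . '), (300, '. . . '), (301, '. . . '), (302, '. . . ')]
```

```bash
python3 - <<'E'
from h import *
S=viewer.snapshot('scene')
cv2.imwrite('pics/v10.png',cv2.resize(S[240:310,280:370],None,fx=8,fy=8,interpolation=cv2.INTER_CUBIC))
E
```

```text
(no output)
```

View pics/v10.png

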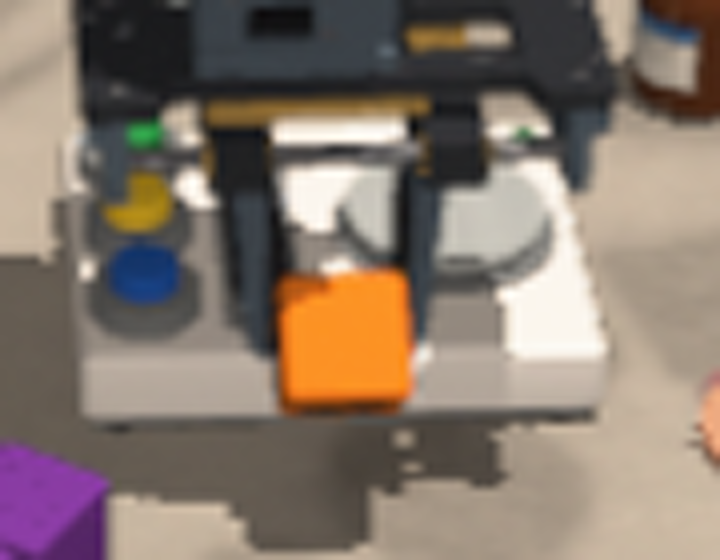

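The picture shows the end face (345,340) nearly facing the camera, so the tilt is about 40°. The foot has ridden up onto the balance's right edge, and the keys and pan are untouched. I'll go back lower and push harder while rising.

Request:
send_rows(
  motion=[
    [0.3, [-0.14, 0, 0], 0],
    [0.3, [-0.14, 0, 0.07], 0],
    [0.3, [-0.14, 0, 0.125], 0],
    [0.3, [-0.12, 0, 0.125], 0],
    [0.3, [-0.1, 0, 0.125], 0],
    [0.3, [-0.085, 0, 0.125], 0],
    [0.3, [-0.085, 0, 0.125], 0],
  ],
)

```text
clock: 28.85
tool_pos: [0.4535, -0.4453, 0.0115]
ee_rot: [[0.523, 0.852, 0.0], [0.852, -0.523, -0.0], [-0.0, 0.0, -1.0]]
contact_force: [0.3, -0.3, -0.6]
opening: 0.0436
gripper_force: 30.0
```

Request:
send_rows(
  motion=[
    [0.3, [0.02, 0, -0.01], 0],
    [0.3, [0.04, 0, -0.025], 0],
    [0.3, [0.06, 0, -0.04], 0],
  ],
)

```text
clock: 29.22
tool_pos: [0.4577, -0.4382, 0.0173]
ee_rot: [[0.523, 0.852, -0.0], [0.852, -0.523, -0.001], [-0.001, 0.0, -1.0]]
contact_force: [-4.1, -6.5, -4.9]
opening: 0.0439
gripper_force: 30.0
```

```bash
python3 td.py
```

```text
[-4.4 -6.3 -4.2] 282 [(268, '. . . '), (269, '. . . '), (270, '. . . '), (271, '. . . '), (272, '. . . '), (273, '. . . '), (274, '. . . '), (275, '. . . '), (276, '. . . '), (277, '. . . '), (278, '122 . 243 '), (279, '179 239 252 '), (280, '181 243 252 '), (281, '210 252 252 '), (282, '250 252 252 '), (283, '252 252 252 '), (284, '252 252 252 '), (285, '252 252 252 '), (286, '252 252 252 '), (287, '252 252 252 '), (288, '252 252 252 '), (289, '252 252 252 '), (290, '252 252 252 '), (291, '252 252 252 '), (292, '250 250 250 '), (293, '220 212 201 '), (294, '129 116 103 '), (295, '106 80 102 '), (296, '101 100 97 '), (297, '. . . '), (298, '. . . '), (299, '. . . '), (300, '. . . '), (301, '. . . '), (302, '. . . '), (303, '. . . '), (304, '. . . '), (305, '. . . '), (306, '. . . '), (307, '. . . ')]
```

Request:
send_rows(
  motion=[
    [0.3, [0.025, 0, -0.02], 0],
    [0.3, [0.05, 0, -0.04], 0],
    [0.3, [0.07, 0, -0.055], 0],
    [0.3, [0.09, 0, -0.07], 0],
  ],
)

```text
clock: 29.78
tool_pos: [0.4647, -0.4267, 0.0278]
ee_rot: [[0.523, 0.852, -0.0], [0.852, -0.523, -0.001], [-0.001, 0.0, -1.0]]
contact_force: [-3.7, -5.6, -4.9]
opening: 0.0439
gripper_force: 30.0
```

```bash
python3 td.py
```

```text
[-5.1 -5.3 -2.4] 276 [(262, '. . . '), (263, '. . . '), (264, '. . . '), (265, '. . . '), (266, '. . . '), (267, '. . . '), (268, '. . . '), (269, '. . . '), (270, '130 147 174 '), (271, '170 168 241 '), (272, '169 169 252 '), (273, '170 193 252 '), (274, '203 243 252 '), (275, '249 252 252 '), (276, '252 252 252 '), (277, '252 252 252 '), (278, '252 252 252 '), (279, '251 252 252 '), (280, '251 252 252 '), (281, '250 252 252 '), (282, '249 251 251 '), (283, '235 236 232 '), (284, '153 156 152 '), (285, '151 143 135 '), (286, '150 87 92 '), (287, '152 117 111 '), (288, '148 105 112 '), (289, '138 100 92 '), (290, '134 139 141 '), (291, '106 79 60 '), (292, '. . . '), (293, '. . . '), (294, '. . . '), (295, '. . . '), (296, '. . . '), (297, '. . . '), (298, '. . . '), (299, '. . . '), (300, '. . . '), (301, '. . . ')]
```

Request:
send_rows(
  motion=[
    [0.3, [0.03, 0, -0.018], 0],
    [0.3, [0.055, 0, -0.03], 0],
    [0.3, [0.08, 0, -0.04], 0],
    [0.3, [0.1, 0, -0.046], 0],
    [0.3, [0.1, 0, -0.046], 0],
  ],
)

```text
clock: 30.45
tool_pos: [0.4725, -0.4139, 0.0347]
ee_rot: [[0.523, 0.852, -0.0], [0.852, -0.523, -0.001], [-0.001, 0.0, -1.0]]
contact_force: [-4.5, -5.4, -4.3]
opening: 0.0439
gripper_force: 30.0
```

```bash
python3 td.py; python3 tl.py | cut -c1-90 | sed -n '4,40p'
```

```text
[-3.6 -5.4 -3.5] 271 [(257, '. . . '), (258, '. . . '), (259, '. . . '), (260, '. . . '), (261, '. . . '), (262, '. . . '), (263, '. . . '), (264, '159 162 153 '), (265, '153 153 203 '), (266, '153 154 252 '), (267, '154 204 252 '), (268, '204 252 252 '), (269, '252 252 252 '), (270, '252 252 252 '), (271, '252 252 252 '), (272, '251 252 252 '), (273, '251 251 251 '), (274, '245 245 240 '), (275, '172 170 170 '), (276, '167 162 159 '), (277, '167 125 96 '), (278, '167 116 115 '), (279, '163 152 152 '), (280, '148 96 89 '), (281, '151 160 160 '), (282, '160 123 124 '), (283, '140 113 113 '), (284, '168 167 167 '), (285, '159 156 154 '), (286, '. . . '), (287, '. . . '), (288, '. . . '), (289, '. . . '), (290, '. . . '), (291, '. . . '), (292, '. . . '), (293, '. . . '), (294, '. . . '), (295, '. . . '), (296, '. . . ')]
255 k11 k18  57  72  73  73  73  73  73  73  73  73  74  75  75  75  60  29 k12 k16 k17
256 k11  23  68  80  81  81  82  82  82  82  82  82  83  83  83  83  74  36 k11 k18 k17
257 k15  28  72  81  83  83  83  83  83  83  83  83  83  83  83  83  73  32 k11 k18  20
258  
[... 2022 characters left out ...]
  43  45  38 O44 O53 O50 O46 O44 O49 O53 O53 O53 O53 O53 O52 O52 O54 O56 O54  74  72
282  49  49  44 O47 O53 O53 O50 O44 O40 O41 O41 O41 O41 O41 O36 O31 O45 O55 O53  49  50
283  52  52  47 O47 O54 O46 O34 O31 O35 O37 O37 O38 O38 O38 O38 O38 O42 O51 O54  60  66
284  60  60  55  51 O54 O56 O56 O56 O55 O55 O55 O55 O55 O55 O55 O54 O55 O55  58  77  82
285  61  61  61  56 O53 O53 O52 O52 O52 O52 O51 O52 O52 O51 O51 O45 O50  58  59  61  60
286  60  60  60  53  33 k11 k10 k09 k07 k07 k07 k08 k07 k08 k07  21  48  60  60  60  60
287  60  60  60  54  34 k07 k07 k07 k08 k08 k08 k07 k07 k08 k07  34  53  59  59  59  59
288  59  59  59  59  41 k06 k07 k07 k08 k08 k07 k08 k08 k07 k09  35  53  59  59  59  59
```

Request:
send_rows(
  motion=[
    [0.3, [0.025, 0, -0.005], 0],
    [0.3, [0.045, 0, -0.008], 0],
    [0.3, [0.055, 0, -0.01], 0],
    [0.3, [0.055, 0, -0.01], 0],
  ],
)

```text
clock: 31.05
tool_pos: [0.4767, -0.407, 0.0362]
ee_rot: [[0.523, 0.852, -0.001], [0.852, -0.523, -0.001], [-0.001, 0.0, -1.0]]
contact_force: [-5.6, -7.8, -3.7]
opening: 0.0434
gripper_force: 30.0
```

```bash
python3 td.py; python3 - <<'E'
from h import *
k=np.array([.4542,-.3231]);xb=np.array([.8515,-.5243]);yb=np.array([.5243,.8515])
p=state()['tool_pos'];print('t,s',(p[:2]-k)@xb,(p[:2]-k)@yb)
c,d=ray('scene',proj('scene',p)[0]);print('elev',np.degrees(np.arcsin(-d[2])),'az',np.degrees(np.arctan2(d[1],d[0])),np.linalg.norm(p-c))
E
```

```text
[-4.7 -6.7 -4.6] 269 [(255, '. . . '), (256, '. . . '), (257, '. . . '), (258, '. . . '), (259, '. . . '), (260, '. . . '), (261, '. . 231 '), (262, '145 145 170 '), (263, '146 146 233 '), (264, '146 146 250 '), (265, '194 197 251 '), (266, '248 251 251 '), (267, '247 251 251 '), (268, '246 251 251 '), (269, '246 251 251 '), (270, '240 248 248 '), (271, '200 208 204 '), (272, '173 190 191 '), (273, '169 168 171 '), (274, '175 91 110 '), (275, '174 151 187 '), (276, '175 160 162 '), (277, '174 100 95 '), (278, '173 181 176 '), (279, '173 158 130 '), (280, '172 97 103 '), (281, '172 179 181 '), (282, '166 168 165 '), (283, '127 110 70 '), (284, '. . . '), (285, '. . . '), (286, '. . . '), (287, '. . . '), (288, '. . . '), (289, '. . . '), (290, '. . . '), (291, '. . . '), (292, '. . . '), (293, '. . . '), (294, '. . . ')]
t,s 0.06313605867528106 -0.05964147678196111
elev 35.82664135286032 az 51.92327265515171 1.5183072829916933
```

Request:
send_rows(
  motion=[
    [0.3, [-0.02, 0, -0.02], 0],
    [0.3, [-0.03, 0, -0.1], 0],
    [0.3, [-0.03, 0, -0.3], 0],
    [0.3, [-0.03, 0, -0.4], 0],
    [0.3, [-0.03, 0, -0.4], 0],
  ],
)

```text
clock: 31.72
tool_pos: [0.4755, -0.4108, 0.0975]
ee_rot: [[0.524, 0.852, 0.002], [0.852, -0.524, -0.002], [-0.0, 0.002, -1.0]]
contact_force: [1.0, 0.4, -1.3]
opening: 0.0439
gripper_force: 30.0
```

```bash
cat > ax.py <<'E'
from h import *
k=np.array([.4542,-.3231]);xb=np.array([.8515,-.5243]);yb=np.array([.5243,.8515])
S=viewer.snapshot('scene');s=state();p=s['tool_pos'];R=s['ee_rot'];u0=proj('scene',p+[0,0,.04])[0];x,y=map(int,u0)
h=cv2.cvtColor(S,cv2.COLOR_BGR2HSV);m=cv2.inRange(h,np.array((4,130,40)),np.array((22,255,255)));M=np.zeros_like(m);M[y-25:y+35,x-20:x+22]=m[y-25:y+35,x-20:x+22]
n,l,st,c=cv2.connectedComponentsWithStats(M);i=1+np.argmax(st[1:,4]);M=(l==i)
print('pos',p.round(4),'F',s['contact_force'].round(1),'P px',u0.round(1),'blob',st[i],c[i].round(1))
cs=np.nonzero(M.any(0))[0]
for cc in range(cs[0]+1,cs[-1],3):
    r=np.nonzero(M[:,cc])[0]; b=r[h[r,cc,2]>225]; print(cc,'rows',r.min(),r.max(),'bright',(b.min(),b.max()) if len(b) else None,end=' | ')
print()
# predicted outline for offset a (axis from P along tool x), foot height zf
def box(a,zf,R=R,p=p):
    C=np.array([p[0],p[1],0])+R[:,0]*a; o=[]
    for z in(zf+.082,zf+.034):
        for i,j in((1,1),(1,-1),(-1,-1),(-1,1)): o.append(C+[0,0,z]+.022*(i*R[:,0]+j*R[:,1]))
    return proj('scene',np.array(o))
import sys
for a in(-.022,-.026,-.030):
    zf=float(sys.argv[1]) if len(sys.argv)>1 else p[2]-.010
    b=box(a,zf); print(a,'top',b[:4].round(1).tolist(),'bottom near',b[6:8].round(1).tolist(),b[5].round(1))
E
python3 ax.py
```

```text
pos [ 0.4749 -0.4103  0.0964] F [ 0.5 -0.8 -2.3] P px [320.5 252.2] blob [313 243  19  23 382] [322.2 254.2]
314 rows 244 264 bright None | 317 rows 244 265 bright (np.int64(248), np.int64(252)) | 320 rows 244 265 bright (np.int64(248), np.int64(252)) | 323 rows 244 265 bright (np.int64(246), np.int64(252)) | 326 rows 243 265 bright (np.int64(245), np.int64(252)) | 329 rows 243 265 bright (np.int64(246), np.int64(252)) | 
-0.022 top [[328.7, 242.3], [312.8, 242.7], [314.3, 251.3], [330.6, 250.8]] bottom near [[314.0, 266.1], [330.1, 265.7]] [312.6 257.3]
-0.026 top [[328.9, 243.0], [313.0, 243.5], [314.4, 252.1], [330.8, 251.6]] bottom near [[314.1, 267.0], [330.2, 266.5]] [312.7 258.1]
-0.03 top [[329.1, 243.8], [313.1, 244.3], [314.5, 252.9], [330.9, 252.5]] bottom near [[314.3, 267.8], [330.4, 267.3]] [312.8 258.8]
```

Request:
send_rows(
  motion=[
    [0.3, [0.2, 0.12, -0.05], 0],
    [0.3, [0.4, 0.24, -0.05], 0],
    [0.3, [0.61, 0.343, -0.05], 0],
    [0.3, [0.61, 0.343, 0.05], 0],
    [0.3, [0.61, 0.343, 0.16], 0],
    [0.3, [0.61, 0.343, 0.16], 0],
  ],
)

```text
clock: 32.52
tool_pos: [0.5646, -0.3589, 0.0697]
ee_rot: [[0.524, 0.851, -0.003], [0.851, -0.524, 0.002], [0.0, -0.004, -1.0]]
contact_force: [0.1, -0.1, -1.6]
opening: 0.0439
gripper_force: 30.0
```

Request:
send_rows(
  motion=[
    [0.3, [0, 0, 0.02], 0],
    [0.3, [0, 0, 0.04], 0],
    [0.3, [0, 0, 0.04], 0],
  ],
)

```text
clock: 32.9
tool_pos: [0.5665, -0.3595, 0.0662]
ee_rot: [[0.524, 0.852, 0.0], [0.852, -0.524, -0.0], [0.0, 0.0, -1.0]]
contact_force: [-0.4, 0.2, -0.7]
opening: 0.0438
gripper_force: 30.0
```

```bash
python3 ax.py .05
```

```text
pos [ 0.5666 -0.3595  0.0664] F [ 0.3 -0.4 -1.7] P px [334.5 243.6] blob [328 235  17  22 337] [336.  245.5]
329 rows 236 254 bright None | 332 rows 236 256 bright (np.int64(239), np.int64(244)) | 335 rows 236 256 bright (np.int64(239), np.int64(244)) | 338 rows 236 256 bright (np.int64(238), np.int64(243)) | 341 rows 235 255 bright (np.int64(238), np.int64(243)) | 
-0.022 top [[342.2, 236.1], [327.3, 236.5], [329.0, 244.3], [344.3, 243.9]] bottom near [[328.6, 258.3], [343.6, 257.9]] [326.9 250.2]
-0.026 top [[342.4, 236.7], [327.5, 237.2], [329.2, 245.1], [344.5, 244.6]] bottom near [[328.7, 259.1], [343.8, 258.6]] [327.1 250.9]
-0.03 top [[342.6, 237.4], [327.6, 237.9], [329.4, 245.8], [344.7, 245.4]] bottom near [[328.9, 259.8], [344.0, 259.4]] [327.2 251.6]
```

Request:
send_rows(
  motion=[
    [0.3, [0, 0, 0.02], 0],
    [0.3, [0, 0, 0.035], 0],
    [0.3, [0, 0, 0.045], 0],
    [0.3, [0, 0, 0.045], 0],
  ],
)

```text
clock: 33.45
tool_pos: [0.5665, -0.3592, 0.0592]
ee_rot: [[0.524, 0.852, -0.0], [0.852, -0.524, 0.0], [-0.0, -0.0, -1.0]]
contact_force: [-0.1, -0.3, -1.2]
opening: 0.0435
gripper_force: 30.0
```

Request:
send_rows(
  motion=[
    [0.3, [0, 0, 0.013], 0],
    [0.3, [0, 0, 0.02], 0],
    [0.3, [0, 0, 0.02], 0],
  ],
)

```text
clock: 33.83
tool_pos: [0.5665, -0.3592, 0.0562]
ee_rot: [[0.524, 0.852, -0.0], [0.852, -0.524, 0.0], [0.0, -0.0, -1.0]]
contact_force: [-0.7, 0.5, -1.6]
opening: 0.0439
gripper_force: 30.0
```

```bash
python3 ax.py .048
```

```text
pos [ 0.5666 -0.3593  0.0563] F [ 0.3  0.1 -1.2] P px [334.3 246.5] blob [328 238  17  22 339] [336.  248.4]
329 rows 239 257 bright None | 332 rows 239 259 bright (np.int64(242), np.int64(247)) | 335 rows 239 259 bright (np.int64(242), np.int64(246)) | 338 rows 238 259 bright (np.int64(241), np.int64(246)) | 341 rows 238 258 bright (np.int64(240), np.int64(246)) | 
-0.022 top [[342.1, 236.6], [327.3, 237.0], [329.0, 244.9], [344.2, 244.5]] bottom near [[328.5, 258.8], [343.5, 258.4]] [326.8 250.7]
-0.026 top [[342.3, 237.3], [327.4, 237.7], [329.1, 245.6], [344.4, 245.2]] bottom near [[328.7, 259.6], [343.7, 259.2]] [327.  251.5]
-0.03 top [[342.5, 238.0], [327.6, 238.4], [329.3, 246.4], [344.6, 245.9]] bottom near [[328.8, 260.4], [343.9, 259.9]] [327.1 252.2]
```

Request:
send_rows(
  motion=[
    [0.3, [0, 0, 0.012], 0],
    [0.3, [0, 0, 0.02], 0],
    [0.3, [0, 0, 0.02], 0],
  ],
)

```text
clock: 34.25
tool_pos: [0.5665, -0.3593, 0.0533]
ee_rot: [[0.524, 0.852, -0.0], [0.852, -0.524, 0.0], [0.0, -0.0, -1.0]]
contact_force: [0.9, -0.2, -1.4]
opening: 0.0435
gripper_force: 30.0
```

Request:
send_rows(
  motion=[
    [0.3, [0, 0, 0.01], 0],
    [0.3, [0, 0, 0.015], 0],
  ],
)

```text
clock: 34.5
tool_pos: [0.567, -0.3592, 0.0522]
ee_rot: [[0.524, 0.852, 0.0], [0.852, -0.524, 0.0], [0.0, 0.0, -1.0]]
contact_force: [-4.2, 7.5, 19.2]
opening: 0.0437
gripper_force: 30.0
```

Request:
send_rows(
  motion=[
    [0.3, [0, 0, 0.008], 0],
    [0.3, [0, 0, 0.014], 0],
    [0.3, [0, 0, 0.014], 0],
  ],
)

```text
clock: 34.88
tool_pos: [0.568, -0.3596, 0.0513]
ee_rot: [[0.524, 0.852, 0.002], [0.852, -0.524, -0.001], [0.0, 0.002, -1.0]]
contact_force: [-1.3, 9.1, 23.2]
opening: 0.0436
gripper_force: 30.0
```

```bash
python3 ax.py .048
```

```text
pos [ 0.568  -0.3596  0.0513] F [-1.3  8.6 22.8] P px [334.7 247.8] blob [328 239  17  22 345] [336.1 249.6]
329 rows 240 258 bright None | 332 rows 240 260 bright (np.int64(244), np.int64(247)) | 335 rows 240 260 bright (np.int64(243), np.int64(247)) | 338 rows 240 260 bright (np.int64(243), np.int64(247)) | 341 rows 239 260 bright (np.int64(241), np.int64(247)) | 
-0.022 top [[342.6, 236.5], [327.7, 236.9], [329.4, 244.8], [344.7, 244.4]] bottom near [[329.0, 258.7], [344.0, 258.3]] [327.3 250.6]
-0.026 top [[342.8, 237.2], [327.9, 237.6], [329.6, 245.6], [344.9, 245.1]] bottom near [[329.1, 259.5], [344.2, 259.1]] [327.4 251.4]
-0.03 top [[343.0, 237.9], [328.0, 238.3], [329.8, 246.3], [345.1, 245.8]] bottom near [[329.3, 260.3], [344.4, 259.8]] [327.6 252.1]
```

Request:
send_rows(
  motion=[
    [0.5, [0, 0, -0.005], 0],
    [0.56, [0, 0, -0.008], 0],
    [0.7, [0, 0, -0.008], 0],
    [1, [0, 0, -0.008], 0],
    [1, [0, 0, -0.1], 0],
    [1, [0, 0, -0.4], 0],
    [1, [0, 0, -0.7], 0],
    [0, [-0.25, -0.4, -0.7], 0.3],
    [0, [-0.5, -0.775, -0.7], 0.6],
    [0, [-0.5, -0.775, -0.7], 1],
    [0, [-0.5, -0.775, -0.5], 1],
    [0, [-0.5, -0.775, -0.4], 1],
  ],
)

```text
clock: 36.42
tool_pos: [0.4279, -0.3623, 0.109]
ee_rot: [[0.997, 0.075, 0.0], [0.075, -0.997, -0.0], [0.0, 0.0, -1.0]]
contact_force: [-0.5, 0.1, 0.1]
opening: 0.044
gripper_force: 0.0
```

```bash
python3 - <<'E'
from h import *
mv((.430,-.3623,.035),-121.6); print(state()['ee_rot'][:,1])
S=viewer.snapshot('scene')
h=cv2.cvtColor(S,cv2.COLOR_BGR2HSV);m=cv2.inRange(h,np.array((4,130,40)),np.array((22,255,255)));m[:225]=0;m[285:]=0;m[:,:315]=0;m[:,360:]=0
n,l,st,c=cv2.connectedComponentsWithStats(m);i=1+np.argmax(st[1:,4]);M=l==i;print(st[i],c[i])
for cc in range(st[i][0]+1,st[i][0]+st[i][2],3):
    r=np.nonzero(M[:,cc])[0]; b=r[h[r,cc,2]>225]; print(cc,r.min(),r.max(),(b.min(),b.max()) if len(b) else None,end=' | ')
C=np.array([.549,-.390,0]);xb=np.array([.8515,-.5243,0]);yb=np.array([.5243,.8515,0])
for z in(.13,.082): print(z,[proj('scene',C+[0,0,z]+.022*(i*yb+j*xb))[0].round(1).tolist() for i,j in((1,1),(1,-1),(-1,-1),(-1,1))])
E
```

```text
t 36.42 pos [ 0.4279 -0.3623  0.109 ] F [-0.5  0.1  0.1] open 0.044 q6 0.75 -> d [0.014 0.001 0.493]  turn(tool z, down) 0.399  now y at -85.7
[ 7.53232777e-02 -9.97159156e-01  1.44676380e-04]
[329 239  16  21 317] [336.29652997 248.97476341]
330 239 259 (np.int64(239), np.int64(246)) | 333 239 259 (np.int64(239), np.int64(247)) | 336 239 259 (np.int64(239), np.int64(247)) | 339 239 259 (np.int64(239), np.int64(247)) | 342 239 259 (np.int64(239), np.int64(246)) | 0.13 [[343.2, 238.9], [328.2, 239.4], [329.9, 247.4], [345.3, 246.9]]
0.082 [[342.5, 252.7], [327.7, 253.1], [329.4, 261.4], [344.6, 261.0]]
```

The stopper stands upright and free on the pan, at the predicted spot. Next is the blue key.

Request:
send_rows(
  motion=[
    [0, [0.014, 0, 0.2], 0.4],
    [0, [0.014, 0, 0.4], 0.4],
    [0, [0.014, 0, 0.46], 0.4],
    [0, [0.014, 0, 0.52], 0.4],
    [0, [0.014, 0, 0.55], 0.4],
    [0, [0.014, 0, 0.568], 0.4],
    [0, [0.014, 0, 0.575], 0.4],
    [0, [0.014, 0, 0.575], 0.4],
  ],
)

```text
clock: 37.48
tool_pos: [0.4306, -0.3623, 0.0232]
ee_rot: [[0.855, -0.519, 0.0], [-0.519, -0.855, -0.0], [0.001, 0.0, -1.0]]
contact_force: [-0.1, 0.5, 3.3]
opening: 0.0003
gripper_force: 1.8
```

Request:
send_rows(
  motion=[
    [0, [0, 0, 0.005], 0],
    [0, [0, 0, 0.005], 0],
  ],
)

```text
clock: 37.72
tool_pos: [0.4306, -0.3624, 0.0226]
ee_rot: [[0.855, -0.519, 0.0], [-0.519, -0.855, -0.0], [0.001, 0.0, -1.0]]
contact_force: [-1.8, 1.3, 9.6]
opening: 0.0005
gripper_force: 4.8
```

Request:
send_rows(
  motion=[
    [0, [0, 0, 0.003], 0],
    [0, [0, 0, -0.1], 0],
    [0.5, [0, 0, -0.5], 0],
    [1, [0, 0, -1], 0],
    [1, [0.3, -0.1, -1], 0],
    [1, [0.77, -0.252, -1], 0],
    [1, [0.77, -0.252, -1], 0],
    [1, [0.77, -0.252, -1], 0],
    [1, [0.77, -0.252, -1], 0],
  ],
)

```text
clock: 38.85
tool_pos: [0.5474, -0.3894, 0.1718]
ee_rot: [[0.854, -0.52, -0.001], [-0.52, -0.854, 0.001], [-0.001, -0.0, -1.0]]
contact_force: [-1.1, 0.5, -0.1]
opening: 0.0674
gripper_force: 0.0
```

```bash
python3 -c "
from h import *
mv((.549,-.390,.068),-121.6)
S=viewer.snapshot('scene');print([(b[0].round(1),b[1]) for b in blobs(S,(4,130,40),(22,255,255),(315,225,360,285),50)])"
```

```text
t 38.85 pos [ 0.5474 -0.3894  0.1718] F [-1.1  0.5 -0.1] open 0.0674 q6 1.46 -> d [ 0.012 -0.002  0.692]  turn(tool z, down) 0.003  now y at -121.3
[(array([336.2, 249. ]), [329, 239, 16, 21, 320])]
```

Request:
send_rows(
  motion=[
    [1, [0.012, 0, 0], 0],
    [1, [0.012, 0, 0.1], 0],
    [1, [0.012, 0, 0.45], 0],
    [1, [0.012, 0, 0.69], 0],
    [1, [0.012, 0, 0.69], 0],
    [0.3, [0.012, 0, 0.69], 0],
    [0.3, [0.012, 0, 0.69], 0],
    [0.3, [0.012, 0, 0.69], 0],
    [0.3, [0.012, 0, 0.69], 0],
    [0.3, [0.012, 0, 0.69], 0],
    [0.3, [0.012, 0, 0.6], 0],
    [0.3, [0.012, 0, 0.3], 0],
  ],
)

```text
clock: 40.4
tool_pos: [0.5489, -0.3898, 0.1261]
ee_rot: [[0.854, -0.52, -0.003], [-0.52, -0.854, 0.003], [-0.004, -0.0, -1.0]]
contact_force: [-0.0, -0.5, -0.4]
opening: 0.0454
gripper_force: 29.4
```

```bash
python3 -c "
from h import *
mv((.549,-.390,.20),-121.6);mv((.6315,-.1716,.195),-121.6)"
```

```text
t 40.4 pos [ 0.5489 -0.3898  0.1261] F [-0.  -0.5 -0.4] open 0.0454 q6 1.47 -> d [-0.001  0.001 -0.493]  turn(tool z, down) 0.003  now y at -121.3
t 40.4 pos [ 0.5489 -0.3898  0.1261] F [-0.  -0.5 -0.4] open 0.0454 q6 1.47 -> d [-0.287 -1.529 -0.457]  turn(tool z, down) 0.003  now y at -121.3
```

Request:
send_rows(
  motion=[
    [0.3, [0, 0, -0.46], 0],
    [0.3, [0, 0, -0.46], 0],
    [0.3, [-0.1, -0.5, -0.46], 0],
    [0.3, [-0.2, -1, -0.46], 0],
    [0.3, [-0.2, -1, -0.46], 0],
  ],
)

```text
clock: 41.02
tool_pos: [0.6027, -0.2442, 0.1957]
ee_rot: [[0.855, -0.518, -0.001], [-0.518, -0.855, 0.001], [-0.001, -0.0, -1.0]]
contact_force: [0.6, -0.1, -0.7]
opening: 0.0437
gripper_force: 30.0
```

```bash
python3 -c "
from h import *
mv((.6315,-.1716,.185),-121.6)"
```

```text
t 41.02 pos [ 0.6027 -0.2442  0.1957] F [ 0.6 -0.1 -0.7] open 0.0437 q6 1.69 -> d [-0.087 -0.514  0.071]  turn(tool z, down) 0.004  now y at -121.2
```

Request:
send_rows(
  motion=[
    [0.3, [-0.09, -0.51, 0.07], 0],
    [0.3, [-0.09, -0.51, 0.07], 0],
    [0.3, [-0.09, -0.51, 0.07], 0],
  ],
)

```text
clock: 41.4
tool_pos: [0.6306, -0.1739, 0.1851]
ee_rot: [[0.855, -0.518, -0.001], [-0.518, -0.855, 0.0], [-0.001, 0.0, -1.0]]
contact_force: [-0.3, -1.3, -1.5]
opening: 0.0439
gripper_force: 30.0
```

```bash
cat > fl.py <<'E'
from h import *
mv((.6315,-.1716,.15),-121.6)
S=viewer.snapshot('scene');h=cv2.cvtColor(S,cv2.COLOR_BGR2HSV)
m=cv2.inRange(h,np.array((4,130,40)),np.array((22,255,255)));m[:150]=0;m[222:]=0;m[:,:290]=0;m[:,340:]=0
n,l,st,c=cv2.connectedComponentsWithStats(m);i=1+np.argmax(st[1:,4]);print('orange',st[i],c[i])
b=cv2.inRange(h,np.array((100,110,50)),np.array((125,255,255)));b[:195]=0;b[222:]=0;b[:,:300]=0;b[:,330:]=0
print('collar',cv2.fitEllipse(cv2.convexHull(np.argwhere(b)[:,::-1].astype(np.float32))))
x,y=st[i][0],st[i][1]
for r in range(y,y+st[i][3]+26,1): print(r,' '.join(('O' if m[r,q] else 'B' if b[r,q] else ' ')+'%02d'%(h[r,q,2]//3) for q in range(x-4,x+22)))
p=state()['tool_pos'];print('pred axis top/shoulder/foot',[proj('scene',p+[0,0,d])[0].round(1).tolist() for d in(.062,.014,-.020)],'rim pred',proj('scene',[.6315,-.1716,.125]))
E
python3 fl.py
```

```text
t 41.4 pos [ 0.6306 -0.1739  0.1851] F [-0.3 -1.3 -1.5] open 0.0439 q6 1.81 -> d [-0.002 -0.016  0.234]  turn(tool z, down) 0.004  now y at -121.2
orange [308 173  14  19  97] [312.21649485 185.16494845]
collar ((314.5867004394531, 208.08526611328125), (9.841279029846191, 16.066936492919922), 90.50651550292969)
173  50  50  50  48  49 O42 O25  18  21  21  21  21  21  21  21  21  21  27  21  13  13  12  12  13  12  13
174  50  50  50  45 O43 O44 O32  18  21  21  21  21  21  21  21  21  21  26  21  12  12  12  12  12  12  13
175  50  50  50  42 O40 O44 O32  19  21  21  21  21  21  21  21  21  21  26  21  12  12  13  12  12  12  13
176  50  49  49  40 O39 O44 O33  18  21  21  21  21  21  21  21  21  21  26  21  12  12  12  12  12  12  13
177  49  49  49  38 O37 O46 O35  19  21  21  21  21  21  21  21  21  21  24  21  13  14  14  14  16  18  18
178  49  49  49  37 O37 O50 O39  20  21  21  21  21  21  21  21  21  21  23  30  33  33  33  32  35  36  36
179  49  49  49  38 O41 O52 O40  20  21  21  21  21  21  21  21  21  21  25  43  50  50  50  49  49  49  49
180  49  49  49  34 O39 O52 O40
[... 3488 characters left out ...]
 B42 B43  43  45  49  49  49  49  49  49  49
213  49  49  49  46  41  39  39  40  41  41  42  42  41  43  44  41  41  47  50  49  49  49  49  49  49  49
214  49  49  49  46  41  42  44  46  47  48  49  48  48  48  47  46  45  48  50  49  49  49  49  49  49  49
215  50  49  49  46  41  42  44  46  47  48  49  49  49  48  47  46  44  48  50  49  49  49  49  49  49  49
216  50  49  49  46  41  42  45  47  48  49  49  50  49  49  48  46  45  49  50  49  49  48  49  49  49  49
217  49  49  48  45  42  43  45  47  48  49  49  50  50  49  48  47  45  49  50  49  49  48  49  49  49  49
pred axis top/shoulder/foot [[315.2, 174.6], [315.0, 188.2], [314.8, 197.7]] rim pred [[314.28368881 208.14426957]]
```

Request:
send_rows(
  motion=[
    [0.3, [0.017, -0.006, 0.1], 0],
    [0.3, [0.017, -0.006, 0.2], 0],
    [0.3, [0.017, -0.006, 0.26], 0],
    [0.3, [0.017, -0.006, 0.3], 0],
    [0.3, [0.017, -0.006, 0.3], 0],
  ],
)

```text
clock: 42.08
tool_pos: [0.6332, -0.1752, 0.1401]
ee_rot: [[0.854, -0.52, -0.001], [-0.52, -0.854, 0.0], [-0.001, 0.0, -1.0]]
contact_force: [0.6, 0.1, -1.5]
opening: 0.0437
gripper_force: 30.0
```

Request:
send_rows(
  motion=[
    [0.3, [0, 0, 0.02], 0],
    [0.3, [0, 0, 0.04], 0],
    [0.3, [0, 0, 0.04], 0],
  ],
)

```text
clock: 42.45
tool_pos: [0.6333, -0.1751, 0.1344]
ee_rot: [[0.854, -0.519, -0.0], [-0.519, -0.854, 0.0], [-0.0, 0.0, -1.0]]
contact_force: [0.4, -0.8, -0.8]
opening: 0.0437
gripper_force: 30.0
```

```bash
python3 fl.py | cut -c1-110
```

```text
t 42.45 pos [ 0.6333 -0.1751  0.1344] F [ 0.4 -0.8 -0.8] open 0.0437 q6 1.81 -> d [-0.023 -0.014 -0.104]  turn
orange [309 187  13  19  87] [312.70114943 199.05747126]
collar ((314.5220947265625, 207.80650329589844), (10.41590690612793, 15.79189395904541), 89.57078552246094)
187  50  50  46  38 O35 O36  26  20  21  21  21  21  21  21  21  21  21  40  49  49  50  50  49  49  49  49
188  50  50  50  45 O43 O44 O31  20  22  21  21  21  21  21  21  21  21  40  50  50  50  50  49  49  49  49
189  50  50  50  44 O42 O44 O31  21  21  21  22  21  22  21  21  21  21  40  49  49  49  49  49  50  50  49
190  50  50  50  42 O41 O44 O31  21  21  21  21  21  21  21  21  22  21  40  49  49  49  49  49  50  50  50
191  50  50  50  41 O39 O44 O32  21  21  21  21  21  22  21  21  21  22  40  49  49  49  49  49  49  50  50
192  50  50  50  39 O40 O48 O35  20  21  22  21  21  22  21  21  21  22  37  48  49  49  49  49  49  50  50
193  50  50  50  35 O44 O56 O39  21  21  21  21  22  22  21  21  21  22  30  44  49  49  49  50  50  50  50
194  50  50  50  38 O44 O54 O38  21  21  21  21  21  21  22  22  21 
[... 3446 characters left out ...]
2  51  50  49  48  48  53  59  61  62  62  62  62
227  37  40  41  43  44  48  51  52  53  53  53  53  53  53  52  51  50  49  46  50  55  59  62  62  62  63
228  38  41  42  43  44  48  49  50  51  52  53  53  53  53  52  51  50  49  47  48  53  58  61  62  63  63
229  39  41  43  43  44  45  46  46  50  52  53  53  53  53  52  51  50  49  48  48  53  57  60  62  62  63
230  40  41  43  44  45  46  47  48  52  54  54  54  53  53  52  51  51  50  49  46  51  55  59  62  62  63
231  40  43  45  47  48  50  53  56  59  61  59  59  57  55  55  53  51  50  49  47  48  54  60  62  62  63
pred axis top/shoulder/foot [[315.8, 188.8], [315.5, 202.1], [315.3, 211.2]] rim pred [[314.28368881 208.14426
```

Request:
send_rows(
  motion=[
    [0.3, [0, 0, 0.02], 0],
    [0.3, [0, 0, 0.035], 0],
    [0.3, [0, 0, 0.035], 0],
  ],
)

```text
clock: 42.88
tool_pos: [0.6333, -0.1751, 0.1291]
ee_rot: [[0.854, -0.52, -0.0], [-0.52, -0.854, 0.0], [-0.0, -0.0, -1.0]]
contact_force: [0.3, 1.0, -1.7]
opening: 0.0441
gripper_force: 30.0
```

Request:
send_rows(
  motion=[
    [0.3, [0, 0, 0.015], 0],
    [0.3, [0, 0, 0.025], 0],
    [0.3, [0, 0, 0.025], 0],
  ],
)

```text
clock: 43.25
tool_pos: [0.6334, -0.1751, 0.1254]
ee_rot: [[0.854, -0.52, -0.0], [-0.52, -0.854, 0.0], [-0.0, -0.0, -1.0]]
contact_force: [0.1, 1.4, -1.4]
opening: 0.0439
gripper_force: 30.0
```

Request:
send_rows(
  motion=[
    [0.3, [0, 0, 0.013], 0],
    [0.3, [0, 0, 0.025], 0],
    [0.3, [0, 0, 0.025], 0],
  ],
)

```text
clock: 43.62
tool_pos: [0.6333, -0.1752, 0.1216]
ee_rot: [[0.854, -0.52, -0.0], [-0.52, -0.854, 0.0], [-0.0, 0.0, -1.0]]
contact_force: [1.2, 0.9, -0.9]
opening: 0.0442
gripper_force: 30.0
```

Request:
send_rows(
  motion=[
    [0.3, [0, 0, 0.013], 0],
    [0.3, [0, 0, 0.02], 0],
    [0.3, [0, 0, 0.02], 0],
  ],
)

```text
clock: 44.0
tool_pos: [0.6333, -0.1752, 0.1187]
ee_rot: [[0.854, -0.52, -0.0], [-0.52, -0.854, 0.0], [-0.0, 0.0, -1.0]]
contact_force: [1.7, 1.5, -2.4]
opening: 0.0441
gripper_force: 30.0
```

```bash
python3 fl.py | cut -c1-100|grep -v '^22\|^23'
```

```text
t 44.0 pos [ 0.6333 -0.1752  0.1187] F [ 1.7  1.5 -2.4] open 0.0441 q6 1.81 -> d [-0.023 -0.014 -0.2
orange [309 192  13  18  76] [312.84210526 203.96052632]
collar ((314.3830871582031, 208.12367248535156), (10.554671287536621, 15.580995559692383), 95.313652
192  50  50  50  43 O39 O39  28  20  21  22  21  21  22  21  21  21  21  40  50  49  49  49  49  49 
193  50  50  50  45 O43 O44  31  21  22  22  21  21  21  21  21  21  22  40  50  49  49  49  50  50 
194  50  50  50  43 O42 O44  31  21  22  21  21  21  21  21  21  22  22  40  50  49  49  50  50  50 
195  50  50  50  42 O41 O44 O31  21  21  21  21  21  22  21  21  21  22  40  49  49  50  49  50  50 
196  50  50  50  40 O41 O48  34  22  21  21  21  21  21  21  22  21  22  40  49  49  50  49  50  50 
197  50  50  50  37 O44 O55  39  23  21  21  21  22  22  21  21  22  22  40  49  50  50  49  49  50 
198  50  50  49  38 O44 O52  37  23  21  21  21  22  21  22  21  21  22  40  49  50  49  49  49  49 
199  50  50  49  38 O45 O47  32  22  21  22  22  22  21  21  21  21  22  40  49  49  49  49  49  49 
200  50  50  49  35 O43 O48  32  
[... 1387 characters left out ...]
0  50  46  42  40  34  30  31  32  32  33  33  34  34  36  42  49  50  49  50  49  49  49  49 
215  50  50  46  42  42  35  30  32  33  34  34  34  35  34  38  43  49  50  49  49  49  49  49  49 
216  49  49  46  42  42  38  33  33  33  34  35  35  35  36  41  45  50  50  49  49  49  49  49  49 
217  50  48  45  42  43  44  41  39  37  37  38  38  39  42  46  46  50  51  49  49  49  50  49  50 
218  50  45  42  42  44  46  47  47  45  45  46  45  46  48  48  46  48  50  50  50  49  49  50  50 
219  50  46  41  42  45  47  48  49  50  50  50  50  50  49  48  47  46  49  50  51  51  51  52  52 
pred axis top/shoulder/foot [[315.7, 193.2], [315.4, 206.3], [315.2, 215.4]] rim pred [[314.28368881
```

Request:
send_rows(
  motion=[
    [0.3, [0, 0, 0.01], 0],
    [0.3, [0, 0, 0.013], 0],
    [0.3, [0, 0, 0.013], 0],
  ],
)

```text
clock: 44.42
tool_pos: [0.634, -0.1748, 0.1179]
ee_rot: [[0.854, -0.52, 0.001], [-0.52, -0.854, 0.001], [0.001, -0.001, -1.0]]
contact_force: [-1.0, 7.7, 11.0]
opening: 0.0445
gripper_force: 30.0
```

Request:
send_rows(
  motion=[
    [0.3, [0, 0, 0.007], 0],
    [0.3, [0, 0, 0.01], 0],
    [0.3, [0, 0, 0.01], 0],
  ],
)

```text
clock: 44.8
tool_pos: [0.6346, -0.175, 0.1178]
ee_rot: [[0.854, -0.52, 0.002], [-0.52, -0.854, 0.0], [0.002, -0.001, -1.0]]
contact_force: [-6.7, 8.3, 26.0]
opening: 0.0437
gripper_force: 30.0
```

Request:
send_rows(
  motion=[
    [0.3, [0, 0, 0.005], 0],
    [0.3, [0, 0, 0.005], 0],
  ],
)

```text
clock: 45.05
tool_pos: [0.635, -0.1752, 0.1177]
ee_rot: [[0.854, -0.52, 0.003], [-0.52, -0.854, -0.0], [0.003, -0.001, -1.0]]
contact_force: [-7.2, 8.1, 31.3]
opening: 0.0439
gripper_force: 30.0
```

Request:
send_rows(
  motion=[
    [0.3, [0, 0, -0.008], 0],
    [0.52, [0, 0, -0.008], 0],
    [0.6, [0, 0, -0.008], 0],
    [0.75, [0, 0, -0.008], 0],
    [1, [0, 0, -0.008], 0],
    [1, [0, 0, -0.008], 0],
    [1, [0, 0, -0.2], 0],
    [1, [0, 0, -0.6], 0],
    [1, [0, 0, -1], 0],
    [1, [0, 0.5, -1], 0],
    [1, [0, 1, -1], 0],
    [1, [0, 1, -1], 0],
  ],
)

```text
clock: 46.55
tool_pos: [0.5538, -0.3055, 0.2648]
ee_rot: [[0.854, -0.521, 0.0], [-0.521, -0.854, -0.0], [0.0, 0.0, -1.0]]
contact_force: [0.5, 0.3, 0.1]
opening: 0.0911
gripper_force: 0.0
```

```bash
python3 - <<'E'
from h import *
xb=np.array([.8515,-.5243,0]);yb=np.array([.5243,.8515,0])
print(state()['clock'],state()['tool_pos'])
for cam,box,bx in(('scene',(290,160,340,225),(300,195,330,222)),('top',(265,140,305,190),(270,150,300,185))):
    I=viewer.snapshot(cam);h=cv2.cvtColor(I,cv2.COLOR_BGR2HSV);m=cv2.inRange(h,np.array((4,130,40)),np.array((22,255,255)));M=np.zeros_like(m);M[box[1]:box[3],box[0]:box[2]]=m[box[1]:box[3],box[0]:box[2]]
    n,l,st,c=cv2.connectedComponentsWithStats(M);i=1+np.argmax(st[1:,4]) if n>1 else 0;print(cam,'orange',st[i],c[i])
    for cc in range(st[i][0],st[i][0]+st[i][2],2):
        r=np.nonzero(l[:,cc]==i)[0];b=r[h[r,cc,2]>200];print(cc,r.min(),r.max(),(b.min(),b.max()) if len(b) else None,end='|')
    print()
    for dz in(0,.003):
      for z in(.178,.130): print(dz,z,[proj(cam,np.array([.632,-.1715,z+dz])+.022*(a*yb+e*xb))[0].round(1).tolist() for a,e in((1,1),(1,-1),(-1,-1),(-1,1))])
    b=cv2.inRange(h,np.array((100,110,50)),np.array((125,255,255)));ys,xs=np.nonzero(b[bx[1]:bx[3],bx[0]:bx[2]])
    if len(xs)>5: print('collar box',xs.min()+bx[0],xs.max()+bx[0],ys.min()+bx[1],ys.max()+bx[1])
E
```

```text
46.55 [ 0.55383012 -0.30550626  0.26480158]
scene orange [308 191  15  19 239] [314.89958159 199.61924686]
308 192 194 None|310 191 209 (np.int64(192), np.int64(197))|312 191 209 (np.int64(192), np.int64(197))|314 191 208 (np.int64(192), np.int64(197))|316 191 208 (np.int64(192), np.int64(197))|318 191 208 (np.int64(192), np.int64(197))|320 192 208 (np.int64(192), np.int64(197))|322 196 197 (np.int64(196), np.int64(196))|
0 0.178 [[320.8, 190.5], [307.4, 190.9], [308.4, 196.9], [322.1, 196.5]]
0 0.13 [[320.4, 203.5], [307.2, 203.9], [308.3, 210.1], [321.8, 209.7]]
0.003 0.178 [[320.8, 189.7], [307.4, 190.1], [308.4, 196.1], [322.1, 195.7]]
0.003 0.13 [[320.5, 202.7], [307.2, 203.1], [308.3, 209.3], [321.8, 208.9]]
collar box 307 322 206 213
top orange [279 156  15  16 150] [286.02       163.26666667]
279 164 166 None|281 161 167 (np.int64(163), np.int64(164))|283 157 168 (np.int64(160), np.int64(165))|285 156 170 (np.int64(157), np.int64(167))|287 157 171 (np.int64(158), np.int64(168))|289 158 169 (np.int64(159), np.int64(167))|291 159 166 (np.int64(161), np.int64(164))|293 161 163 None|
0 0.178 [[283.9, 153.8], [277.3, 164.2], [287.9, 170.8], [294.5, 160.4]]
0 0.13 [[283.3, 156.5], [276.9, 166.7], [287.2, 173.0], [293.6, 162.9]]
0.003 0.178 [[283.9, 153.7], [277.3, 164.1], [287.9, 170.7], [294.5, 160.2]]
0.003 0.13 [[283.4, 156.4], [276.9, 166.5], [287.3, 172.9], [293.7, 162.7]]
```

```bash
python3 -c "
from station import bot
print(bot.hand_in())"
```

```text
the job is handed in; nothing more can be done
None
```

I pressed the green and yellow keys, stood the stopper on the pan for the blue key, then set it in the flask's neck and handed in at about 46.6 s; the last images match it being fully home and upright, but no verdict came back.

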